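Tighten the mould clamp to its set torque

ROBOT

A 7-joint arm with a two-finger parallel gripper is mounted at the origin on the work surface. World frame = base frame: x ahead of the robot, y to its left, z up, the work surface at z = 0. Lengths are in m, angles in rad, forces in N, time in s.
With the tool pointing down it reaches from about 0.4 to 0.85 m from the base axis. Payload 10.4 kg.
Tool frame: the origin (TCP) lies on the mounting face of the last link; the fingertips stand r.tips_ahead ahead of it and the grasp point (between the pads) lies 164 mm ahead of it (r.tips_ahead is the distance from the TCP to the fingertips, in m); z points along the fingers, y is the line along which they close (so a half turn about z gives the same grasp; the last joint's range is limited). The gripper opens to 87 mm and grips with 3 to 60 N. Pads are 19 mm wide; open, the fingers measure 117 mm over their backs; the gripper's body (75 mm by 190 mm) begins 51 mm behind the grasp point.
Start: joints at [-1.181, 0.332, -0.065, 1.46, 0.022, 1.35, -0.088], TCP at [0.251, 0.573, 0.405] pointing down, gripper open.
Joint ranges: [-2.6, 2.6], [-0.5, 2.12], [-1.47, 1.34], [0.16, 2.42], [-1.27, 4.41], [0.06, 2.06], [-2.6, 2.6]. Speed limits (rad/s): [2.22, 2.22, 2.79, 2.79, 3.14, 3.14, 3.14].

INTERFACE

Orientations are given as a unit quaternion [x, y, z, w].
In Python, from bench import telemetry, imaging, job, r gives the robot as it stands.
- The arm moves only by the tool move_arm, never from a script. Its argument "steps" is a list of rows, each an object of numbers: "dx", "dy", "dz": the shift along the tool's x, y, z in cm; "spin": the turn about the tool's z in rad. In form: [{"dx": .., "dy": .., "dz": .., "spin": ..}, ...]. A call has 1 to 12 rows; each row shifts and turns the commanded pose from where the row before left it, along the tool's axes as they then stand; what a row does not reach is not made up. A row lasts 1/10 s, in which the tool goes at most 50 mm and 8.59 degrees, less where a joint would pass 70% of its speed; a pose out of reach is approached as far as the arm can. A call with a gripper value outside its range is refused whole. "claw" is the finger opening in cm, from 0 to 8.7, set as the call begins (left out, the last holds). The fingers move at their own pace and stop on an object; "squeeze" is the grip in N (left out, the last holds). Time passes only in rows, so rows that do not move let the fingers close. It gives the time, the measured TCP pose, the force, the opening and the grip force at its end, in the units of the state.
- telemetry.read_state(): the state, without advancing time (a new reading comes with each control period).
- imaging.camera(name): name is "side" or "top" or "wrist"; returns a dict with "img" (420x560x3 uint8, red, green, blue), "camera_matrix" (3x3 intrinsics, pixels), "D" ([k1, k2, p1, p2, k3] as OpenCV has them; the pictures are not rectified), "R" (3x3) and "t" (3): a world point X has camera coordinates R X + t. Camera axes: x right, y down, z forward; pixel columns grow to the right and rows downward; lengths in m; the calibration is good to about 2 mm. A picture is of the moment at which its call begins. There is no depth.
- job.close_job(): hands the job in; it is judged then, once.
The state is a dict: "time": time; "joint_positions": joint angles; "joint_vel": joint speeds; "joint_torque": joint torques, N m; "ee_pos": TCP position; "eef_rot": TCP orientation; "ft_force": force on the tool from outside, world axes, zero at the start; "torque": the same for the moment, N m; "width": finger opening in m; "grip_force": force on a finger pad.
Only numpy, scipy, OpenCV 4.12 (cv2) and the standard library are available. Lean on these libraries where they do the work, as an engineer would, in place of code of your own. Each camera call takes 0.05 s, during which the arm holds its last target. There are 200 camera calls.

TASK

Tighten the nut of the plaster-mould clamp with the breakaway torque wrench: set the wrench's ring right down over the nut and turn it clockwise, as seen from above, until the wrench's handle gives way at its breakaway joint; stop there at once, before the handle reaches the end of its bend, or the plaster may crack. Then lift the wrench off without undoing the nut and lay it flat on the bench beside the clamp. Work gently: do not press hard on the clamp, do not drop the wrench, and leave the mallet, bowl and brush alone.

Things in the scene. Friction and masses are not known exactly. Their poses are not given: they have to be found in the camera images.
- clamp: fixed mould clamp: two-part plaster mould, its top 120 mm up, on an 18 mm board, held by a flat steel bar 50 mm wide, top 132 mm up, hinged at one end, with an upright 20 mm tie rod, 44 x 8 mm washer and hexagon nut at the other. Origin: rod axis at bench height. Mould y 42 to 192, x +-90; board y -56 to 290, x +-115; bar from y -29 mm; z up. Free for swinging the wrench on the -y and x sides
- washer_top (a point): centre of the washer's upper face, on the rod axis, 140 mm above the bench: the ring's underside rests here when it is fully down
- nut_top (a point): centre of the top face of the steel hexagon nut: 30 mm across flats, 30 mm tall, chamfered top, standing on the washer; its top is 170 mm above the bench, and the 20 mm rod stands 16 mm out of it. Turns with the nut: x axis points through a flat (flats every 60 degrees), z up
- nut (a joint): turn of the nut, rad; grows as it is tightened (clockwise from above). Run down by hand, it starts between -0.25 and 0.05; it turns stiffly (1.3 to 1.7 N m), harder by 1.2 N m per rad, and stays where it is left. The wrench breaks with it somewhere between 0.2 and 0.85, depending on how the handle is held; beyond 1.0 it is overtightened
- wrench: ring head of the loose torque wrench (about 0.45 kg, 278 mm from ring centre to handle end): closed ring 45 mm across, 18 mm thick, six-sided hole 32 mm across flats, so the ring turns about 0.15 rad either way before it bites. Origin: ring centre, half-way up (14 mm up lying flat; 21 mm below the nut's top when fully down); x along the straight handle and through a flat of the hole; z up
- grip (a point): where to hold the wrench: point on its black rubber grip, half-way up, 170 mm from the ring centre while straight. The grip is rectangular, 26 mm wide, 28 mm tall, and runs 40 mm towards the ring and 100 mm outward from here. Turns with the handle: x axis along it, outward
- handle (a joint): bend of the wrench's breakaway joint, rad, an upright hinge 36 mm from the ring centre. Straight (0) until it carries about 1.9 N m (some 14 N across the grip), then gives way clockwise, the resistance falling to some 10 N, up to its stop at 0.35; springs back to 0 when let go. Past 0.10 it has broken; past 0.30 it is at its stop and overtightens
- mallet_centre (a point): bystander: wooden mallet lying on the bench, 265 mm long, head 85 x 50 x 50 mm; point near its middle, 25 mm up
- bowl: bystander: black rubber plaster bowl, 120 mm across, 65 mm tall; origin at the centre of its underside
- brush_centre (a point): bystander: flat brush 160 mm long, 45 mm wide, 12 mm thick, lying on the bench; point at its middle

How it is judged:
By the outcome, as a careful person would: the job done as asked, in the order asked, and still so for the second after the job is handed in, with the robot touching nothing.
It also fails if it takes over 72 s, if anything falls off the work surface, if the arm or the gripper's body presses on something with over 40 N, if the wrist force passes 120 N, or if a joint passes its speed limit or range.

## Working session

There is one attempt and no reset: what is moved stays moved. The work goes in short steps, Python scripts to look and compute and a tool call to move; the robot and the scene stay as the last step left them, time stands still between calls to the robot, and variables do not carry over. Pictures are saved under pics/ and viewed, at most 10 in all, crops included, and the job is handed in when it is done.

Besides the shell and the picture viewer there is one more tool, called after "Emit:" as name(argument=value, ...), one argument or row to a line, values as JSON. move_arm: Moves the arm, as the interface text tells. Its arguments: {"type":"object","properties":{"steps":{"type":"array","items":{"type":"object","properties":{"dx":{"type":"number"},"dy":{"type":"number"},"dz":{"type":"number"},"spin":{"type":"number"}}}},"claw":{"type":"number"},"squeeze":{"type":"number"}},"required":["steps"]}

```bash
mkdir -p pics; ls
cat > h.py <<'E'
import numpy as np,cv2
from bench import telemetry,imaging,job,r
def cam(n,f=None):
    c=imaging.camera(n)
    if f: cv2.imwrite('pics/'+f,c['img'][:,:,::-1])
    for k in('camera_matrix','D','R','t'): c[k]=np.array(c[k],float)
    return c
def ray(c,uv):
    p=cv2.undistortPoints(np.array([[uv]],float),c['camera_matrix'],c['D'])[0,0]
    d=c['R'].T@np.array([p[0],p[1],1.]); o=-c['R'].T@c['t'].ravel(); return o,d/np.linalg.norm(d)
def onz(c,uv,z):
    o,d=ray(c,uv); return o+d*(z-o[2])/d[2]
def proj(c,X):
    return cv2.projectPoints(np.atleast_2d(np.array(X,float)),cv2.Rodrigues(c['R'])[0],c['t'],c['camera_matrix'],c['D'])[0][:,0]
E
python3 - <<'E'
from h import *
a=cam('top','top1.png');b=cam('side','side1.png')
for c in(a,b): print((-c['R'].T@c['t'].ravel()).round(3),c['R'][2].round(2),c['R'][0].round(2))
s=telemetry.read_state();print(s,r.tips_ahead)
E
```

```text
pics
[ 0.442 -0.16   1.278] [ 0.1   0.01 -0.99] [ 0.03 -1.   -0.  ]
[ 0.211 -0.996  0.912] [ 0.31  0.69 -0.66] [ 0.91 -0.4   0.01]
{'time': 0.1, 'joint_positions': array([-1.18058523,  0.33275889, -0.06467359,  1.46085448,  0.02161026,
        1.34990544, -0.08849381]), 'joint_vel': array([ 0.00121508, -0.00095385, -0.00072226, -0.0035315 ,  0.0003305 ,
       -0.00204996,  0.00050727]), 'joint_torque': array([ 1.53559391e-03, -6.24542570e+01,  2.46444385e-02, -3.90716922e+01,
       -6.13771984e-02,  3.65718605e-02,  5.38387212e-05]), 'ee_pos': array([0.25070087, 0.57238268, 0.40406575]), 'eef_rot': array([ 2.04941751e-01,  9.78773978e-01, -6.08884247e-04, -8.89051103e-05]), 'ft_force': array([ 0.67429921,  0.01456261, -0.05215683]), 'torque': array([-0.07905145, -0.0054261 , -0.02260123]), 'grip_force': 0.0, 'width': 0.08699589556399273} 0.1822
```

View pics/top1.png

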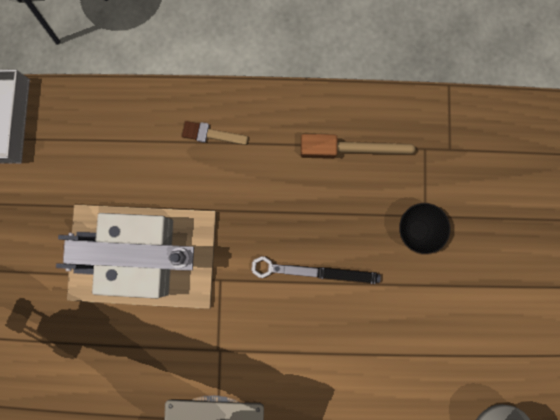

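View pics/side1.png

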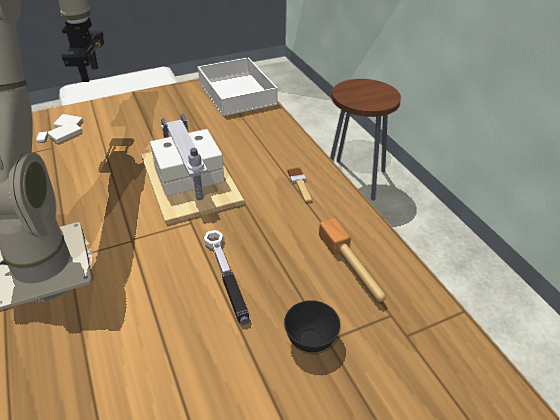

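The top view shows the rod and nut at about (179,258), the wrench ring at (262,267), and the grip from about (320,273) to (380,278). The mallet, bowl and brush are well clear. The side view shows the ring at (213,239) and the rod top at (195,155).

Run:
```python
from h import *
a=cam('top');b=cam('side')
im=a['img'];hsv=cv2.cvtColor(im,cv2.COLOR_RGB2HSV)
def blob(mask,x0,y0,x1,y1):
    m=np.zeros_like(mask);m[y0:y1,x0:x1]=mask[y0:y1,x0:x1]
    ys,xs=np.nonzero(m);return np.c_[xs,ys].astype(np.float32)
g=((hsv[...,2]<60)*255).astype(np.uint8)
p=blob(g,310,255,390,295);print('grip rect px',cv2.minAreaRect(p),len(p))
s=((hsv[...,1]<60)&(hsv[...,2]>90)).astype(np.uint8)
p=blob(s,245,250,275,285);print('ring',cv2.minEnclosingCircle(p),p.mean(0),len(p))
(cx,cy),R=cv2.minEnclosingCircle(p)
ring=onz(a,(cx,cy),.023);print('ring',ring)
q=blob(g,310,255,390,295)
for u in(q[:,0].min(),q[:,0].max()):
    w=q[abs(q[:,0]-u)<3].mean(0);print(u,onz(a,(u,w[1]),.028))
print('rod',onz(a,(177,257),.186))
# board corners
for uv in((74,206),(215,210),(211,307),(68,300)): print(onz(a,uv,.018))
cv2.imwrite('pics/c1.png',np.hstack([cv2.resize(im[225:300,150:250][:,:,::-1],(400,300),interpolation=2),cv2.resize(b['img'][130:205,150:250][:,:,::-1],(400,300),interpolation=2)]))
```

```text
grip rect px ((348.1187744140625, 274.7173156738281), (63.48746871948242, 11.452741622924805), 5.856013774871826) 659
ring ((262.96478271484375, 266.9366149902344), 12.141512870788574) [262.6459 266.8249] 257
ring [ 0.43260221 -0.1058552   0.023     ]
317.0 [ 0.42624058 -0.23151215  0.028     ]
380.0 [ 0.42183922 -0.37820633  0.028     ]
rod [0.44825547 0.06312885 0.186     ]
[0.56247772 0.35498221 0.018     ]
[0.56287694 0.01220898 0.018     ]
[0.33563034 0.01249175 0.018     ]
[0.33776682 0.35584275 0.018     ]
```

View pics/c1.png

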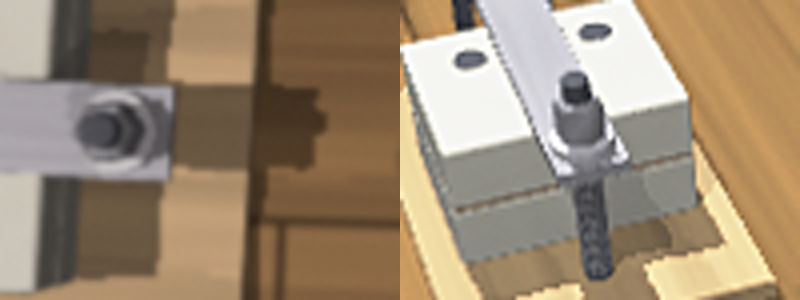

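The crop puts the rod at about (174,257) in the top image, so the clamp origin is about (0.449, 0.069) with yaw near 0, which agrees with the board edges. The ring is at (0.433, -0.106) and the handle runs along -y. Next I go over the clamp for a wrist look at the nut.

Emit:
move_arm(
  steps=[
    {"dz": -2},
    {"dz": -2},
    {"dx": -3.2, "dy": -3.2},
    {"dx": -3.2, "dy": -3.2},
    {"dx": -3.2, "dy": -3.2},
    {"dx": -3.2, "dy": -3.2},
    {"dx": -3.2, "dy": -3.2},
    {"dx": -3.2, "dy": -3.2},
    {"dx": -3.2, "dy": -3.2},
    {"dx": -3.2, "dy": -3.2},
    {"dx": -3.2, "dy": -3.2},
    {"dx": -3.2, "dy": -3.2},
  ],
  claw=7,
)

```text
$.steps[0]: bad value
```

Run:
```python
from h import *
from scipy.spatial.transform import Rotation as Ro
c=cam('wrist','w1.png');s=telemetry.read_state();print(s['time'],s['ee_pos'],s['eef_rot'])
T=Ro.from_quat(s['eef_rot']).as_matrix()
o=-c['R'].T@c['t'].ravel();print('cam in tool',T.T@(o-s['ee_pos']),'\n',(c['R']@T).round(2))
print(proj(c,[[.449,.069,.17]]))
```

```text
0.25 [0.25070134 0.5724576  0.40437288] [ 2.04935953e-01  9.78775335e-01 -3.07760165e-04 -6.57622129e-05]
cam in tool [ 0.07941869 -0.00037828  0.01959078] 
 [[ 0.    1.   -0.  ]
 [-0.96  0.   -0.29]
 [-0.29  0.    0.96]]
[[ -2.81436101 489.32834028]]
```

View pics/w1.png

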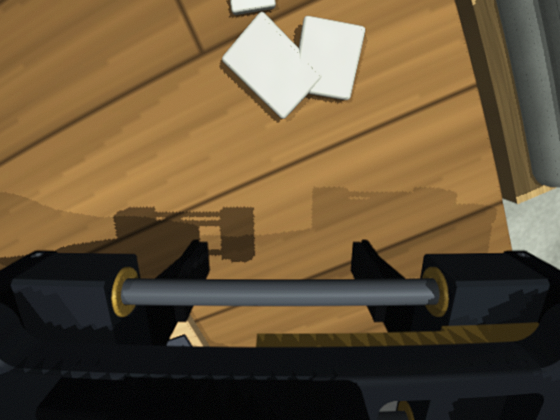

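The wrist picture shows plaster offcuts at (290,65) and the fingers below; the camera looks towards +x of the tool. Each row needs all four numbers.

Emit:
move_arm(
  steps=[
    {"dx": 0, "dy": 0, "dz": -2, "spin": 0},
    {"dx": 0, "dy": 0, "dz": -2, "spin": 0},
    {"dx": -3, "dy": -2.7, "dz": 0, "spin": 0},
    {"dx": -3, "dy": -2.7, "dz": 0, "spin": 0},
    {"dx": -3, "dy": -2.7, "dz": 0, "spin": 0},
    {"dx": -3, "dy": -2.7, "dz": 0, "spin": 0},
    {"dx": -3, "dy": -2.7, "dz": 0, "spin": 0},
    {"dx": -3, "dy": -2.7, "dz": 0, "spin": 0},
    {"dx": -3, "dy": -2.7, "dz": 0, "spin": 0},
    {"dx": -3, "dy": -2.7, "dz": 0, "spin": 0},
    {"dx": -3, "dy": -2.7, "dz": 0, "spin": 0},
    {"dx": -3, "dy": -2.7, "dz": 0, "spin": 0},
  ],
  claw=7,
  squeeze=20,
)

```text
time: 1.45
ee_pos: [0.4176, 0.2031, 0.4449]
eef_rot: [0.205, 0.979, 0.0, 0.0]
ft_force: [1.6, 0.3, -0.1]
width: 0.0697
grip_force: 0.0
```

Emit:
move_arm(
  steps=[
    {"dx": -3, "dy": -2.7, "dz": 0, "spin": 0},
    {"dx": -3, "dy": -2.7, "dz": 0, "spin": 0},
    {"dx": -3, "dy": -2.7, "dz": 0, "spin": 0},
    {"dx": -3, "dy": -2.7, "dz": 0, "spin": 0},
    {"dx": 0, "dy": 0, "dz": 0, "spin": 0},
    {"dx": 0, "dy": 0, "dz": 0, "spin": 0},
  ],
)

```text
time: 2.05
ee_pos: [0.4838, 0.0573, 0.4446]
eef_rot: [0.206, 0.979, 0.0, -0.0]
ft_force: [0.5, 0.2, -0.8]
width: 0.0701
grip_force: 0.0
```

Run:
```python
from h import *
c=cam('wrist','w2.png');s=telemetry.read_state();print(s['time'],s['ee_pos'],s['eef_rot'])
print(proj(c,[[.449,.069,.17],[.449,.069,.186],[.449,.069,.14]]))
```

```text
2.1 [0.48359025 0.05842943 0.44460642] [ 2.04735404e-01  9.78817319e-01  1.43165905e-04 -2.24654843e-04]
[[275.94768654 169.93483724]
 [275.73014431 173.17579098]
 [276.29261621 164.79880527]]
```

View pics/w2.png

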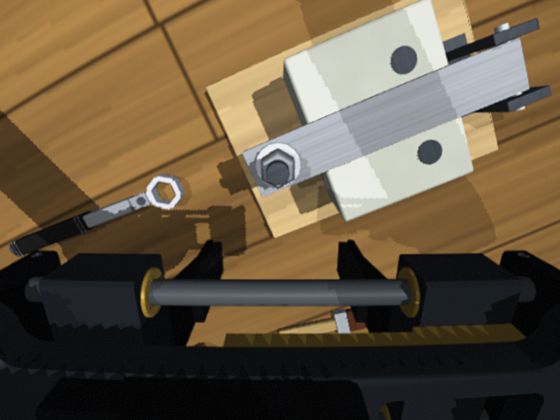

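The wrist view shows the nut at about (278,168), matching the prediction (276,170), and the ring at (164,192). I now zoom in on both for the nut angle.

Run:
```python
from h import *
im=cv2.imread('pics/w2.png')
a=cv2.resize(im[140:200,248:308],(600,600),interpolation=cv2.INTER_CUBIC)
cv2.imwrite('pics/c2.png',a)
```

```text
(no output)
```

View pics/c2.png

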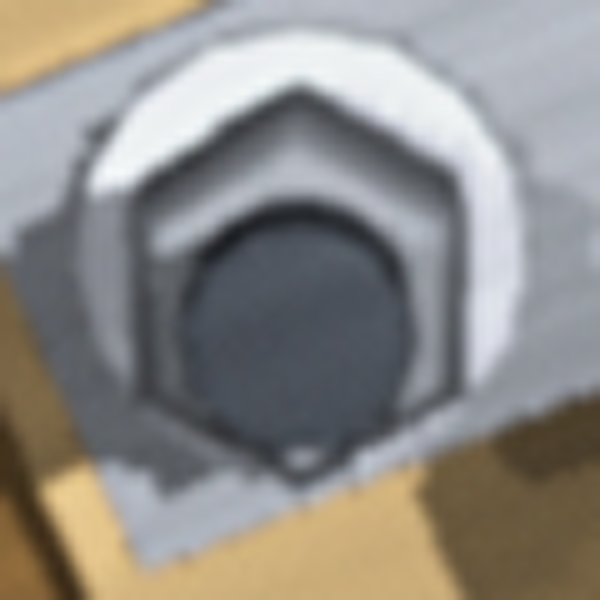

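The crop shows the hexagon clearly, with vertices at about (300,85), (138,185), (138,395), (300,480), (462,390) and (462,185), the rod top at (297,327), and the washer centred on about (300,250).

```bash
cat >> h.py <<'E'
def ang(v): return np.degrees(np.arctan2(v[1],v[0]))
E
python3 - <<'E'
from h import *
c=cam('wrist')
f=lambda u,v:(248+u/10-.05,140+v/10-.05)
print('rod',onz(c,f(297,327),.186),'washer',onz(c,f(300,250),.14))
V=[onz(c,f(*p),.165) for p in((300,85),(138,185),(138,395),(300,480),(462,390),(462,185))]
print('hex ctr',np.mean(V,0))
for i in range(6):
    e=V[(i+1)%6]-V[i];print('edge',ang(e).round(1),(ang(e)%60).round(1),np.linalg.norm(e).round(4))
hsv=cv2.cvtColor(c['img'],cv2.COLOR_RGB2HSV)
s=((hsv[...,1]<70)&(hsv[...,2]>110)).astype(np.uint8);m=np.zeros_like(s);m[172:212,143:185]=s[172:212,143:185]
cs,h=cv2.findContours(m,cv2.RETR_CCOMP,cv2.CHAIN_APPROX_NONE)
for k,q in enumerate(cs):
    if cv2.contourArea(q)>60:
        M=cv2.moments(q);u=(M['m10']/M['m00'],M['m01']/M['m00']);print(h[0,k],cv2.contourArea(q),u,onz(c,u,.023))
g=((hsv[...,2]<60)).astype(np.uint8);m=np.zeros_like(g);m[205:258,5:85]=g[205:258,5:85]
ys,xs=np.nonzero(m);(r0)=cv2.minAreaRect(np.c_[xs,ys].astype(np.float32));B=cv2.boxPoints(r0)
P=np.array([onz(c,b,.02) for b in B]);print(r0,P)
E
```

```text
rod [0.44891825 0.0716918  0.186     ] washer [0.44946159 0.07149339 0.14      ]
hex ctr [0.44920836 0.07172771 0.165     ]
edge -82.2 37.8 0.0167
edge -24.5 35.5 0.0188
edge 38.1 38.1 0.0165
edge 96.0 36.0 0.0168
edge 157.2 37.2 0.0184
edge -145.0 35.0 0.0167
[-1  0  2 -1] 989.0 (162.70694304010783, 192.16194809571957) [ 0.43482799 -0.10136443  0.023     ]
[-1 -1 -1  1] 322.0 (163.9549689440994, 191.97049689440993) [ 0.4353107  -0.09957272  0.023     ]
((46.99999237060547, 231.0), (73.99998474121094, 51.99999237060547), -0.0) [[ 0.42540617 -0.38994584  0.02      ]
 [ 0.35564936 -0.33171851  0.02      ]
 [ 0.40392702 -0.22153061  0.02      ]
 [ 0.47459493 -0.27133195  0.02      ]]
```

The nut flats lie at 6.5° modulo 60 (nut angle about -0.11 rad, in range). The handle points along -92.5°, with the grip at (0.427,-0.270). I'll fit the wrench with the handle near +6.5° so the clockwise swing stays within reach. Next is going to the grip.

Emit:
move_arm(
  steps=[
    {"dx": -1, "dy": -4.0, "dz": 0, "spin": 0},
    {"dx": -1, "dy": -4.1, "dz": 0, "spin": 0},
    {"dx": -1, "dy": -4.0, "dz": 0, "spin": 0},
    {"dx": -1, "dy": -4.1, "dz": 0, "spin": 0},
    {"dx": -1, "dy": -4.0, "dz": 0, "spin": 0},
    {"dx": -1, "dy": -4.1, "dz": 0, "spin": 0},
    {"dx": -1, "dy": -4, "dz": 0, "spin": 0},
    {"dx": -0.9, "dy": -4, "dz": 0, "spin": 0},
    {"dx": 0, "dy": 0, "dz": 0, "spin": 0.15},
    {"dx": 0, "dy": 0, "dz": 0, "spin": 0.15},
    {"dx": 0, "dy": 0, "dz": 0, "spin": 0.15},
    {"dx": 0, "dy": 0, "dz": 0, "spin": 0.15},
  ],
)

```text
time: 3.35
ee_pos: [0.4272, -0.2684, 0.4446]
eef_rot: [0.487, 0.874, 0.0, -0.0]
ft_force: [-0.5, -0.1, -0.6]
width: 0.0698
grip_force: 0.0
```

Emit:
move_arm(
  steps=[
    {"dx": 0, "dy": 0, "dz": 3, "spin": 0.15},
    {"dx": 0, "dy": 0, "dz": 3, "spin": 0.15},
    {"dx": 0, "dy": 0, "dz": 3, "spin": 0.15},
    {"dx": 0, "dy": 0, "dz": 3, "spin": 0.15},
    {"dx": 0, "dy": 0, "dz": 3, "spin": 0},
    {"dx": 0, "dy": 0, "dz": 0, "spin": 0},
    {"dx": 0, "dy": 0, "dz": 0, "spin": 0},
  ],
)

```text
time: 4.05
ee_pos: [0.4271, -0.2691, 0.2952]
eef_rot: [0.721, 0.693, -0.0, -0.0]
ft_force: [0.9, -0.6, 0.5]
width: 0.0704
grip_force: 0.0
```

Run:
```python
from h import *
from scipy.spatial.transform import Rotation as Ro
c=cam('wrist','w3.png');s=telemetry.read_state();print(s['time'],s['ee_pos'],s['eef_rot'],s['joint_positions'].round(2))
T=Ro.from_quat(s['eef_rot']).as_matrix();print('x,y angles',ang(T[:,0]),ang(T[:,1]))
```

```text
4.1 [ 0.42728564 -0.26949289  0.29597084] [7.21261433e-01 6.92662704e-01 3.20726428e-04 4.70096852e-04] [-0.28  0.2   0.83  1.94 -0.17  1.07  0.59]
x,y angles 87.68252443802271 -2.3174634341082703
```

View pics/w3.png

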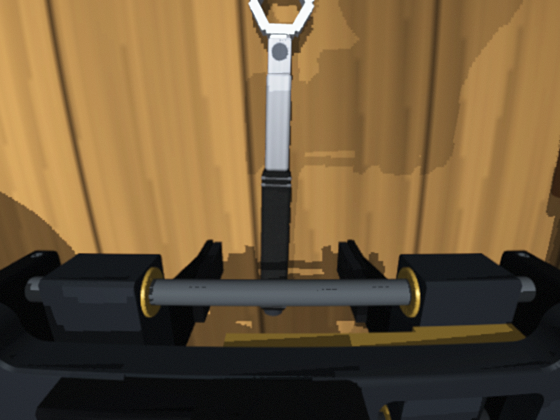

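The grip is between the fingers (column 276 against 280), the hinge is at (279,50), and the grip starts at (277,172). I descend and close.

Run:
```python
from h import *
c=cam('wrist')
h=onz(c,(279.5,50.5),.024);g=onz(c,(277,172),.028);g2=onz(c,(276,240),.028);print(h,g,g2,ang(g-h),ang(g2-h))
d=(g-h)[:2];print(np.linalg.norm(d));d/=np.linalg.norm(d);print('ring',h[:2]-d*.036,'grip',h[:2]+d*.134, g[:2]+d*.04)
```

```text
[ 0.43322045 -0.13771998  0.024     ] [ 0.4272879  -0.23329793  0.028     ] [ 0.42373294 -0.29585789  0.028     ] -93.5518081251856 -93.43335261698512
0.09576189273971682
ring [ 0.43545068 -0.10178913] grip [ 0.42491901 -0.27146259] [ 0.42480986 -0.2732211 ]
```

Emit:
move_arm(
  steps=[
    {"dx": 0, "dy": 0, "dz": 2.5, "spin": 0},
    {"dx": 0, "dy": 0, "dz": 2.5, "spin": 0},
    {"dx": 0, "dy": 0, "dz": 2.5, "spin": 0},
    {"dx": 0, "dy": 0, "dz": 2, "spin": 0},
    {"dx": 0, "dy": 0, "dz": 1.2, "spin": 0},
    {"dx": 0, "dy": 0, "dz": 0, "spin": 0},
    {"dx": 0, "dy": 0, "dz": 0, "spin": 0},
  ],
)

```text
time: 4.85
ee_pos: [0.4271, -0.2701, 0.1888]
eef_rot: [0.722, 0.692, 0.0, 0.001]
ft_force: [0.5, -0.1, 1.1]
width: 0.0699
grip_force: 0.0
```

Emit:
move_arm(
  steps=[
    {"dx": -0.2, "dy": -0.2, "dz": 0.2, "spin": 0.02},
    {"dx": 0, "dy": 0, "dz": 0, "spin": 0},
  ],
)

```text
time: 5.05
ee_pos: [0.4245, -0.2721, 0.1864]
eef_rot: [0.729, 0.684, 0.0, 0.0]
ft_force: [-0.4, 0.3, -0.2]
width: 0.0703
grip_force: 0.0
```

Emit:
move_arm(
  steps=[
    {"dx": 0, "dy": 0, "dz": 0, "spin": 0},
    {"dx": 0, "dy": 0, "dz": 0, "spin": 0},
    {"dx": 0, "dy": 0, "dz": 0, "spin": 0},
    {"dx": 0, "dy": 0, "dz": 0, "spin": 0},
    {"dx": 0, "dy": 0, "dz": 0, "spin": 0},
    {"dx": 0, "dy": 0, "dz": 0, "spin": 0},
    {"dx": 0, "dy": 0, "dz": 0, "spin": 0},
    {"dx": 0, "dy": 0, "dz": 0, "spin": 0},
  ],
  claw=1,
  squeeze=50,
)

```text
time: 5.85
ee_pos: [0.4243, -0.2717, 0.1856]
eef_rot: [0.729, 0.685, -0.0, -0.0]
ft_force: [-2.5, 1.0, 1.7]
width: 0.026
grip_force: 50.0
```

Emit:
move_arm(
  steps=[
    {"dx": 0, "dy": 0, "dz": -1, "spin": 0},
    {"dx": 0, "dy": 0, "dz": -2, "spin": 0},
    {"dx": 0, "dy": 0, "dz": -2.5, "spin": 0},
    {"dx": 0, "dy": 0, "dz": -3, "spin": 0},
    {"dx": 0, "dy": 0, "dz": -3, "spin": 0},
    {"dx": 0, "dy": 0, "dz": -3, "spin": 0},
    {"dx": 0, "dy": 0, "dz": -3, "spin": 0},
    {"dx": 0, "dy": 2.5, "dz": -2, "spin": 0},
    {"dx": 0, "dy": 2.5, "dz": -1, "spin": 0},
    {"dx": 0, "dy": 2.5, "dz": 0, "spin": 0},
    {"dx": 0, "dy": 2.5, "dz": 0, "spin": 0},
    {"dx": 0, "dy": 2.5, "dz": 0, "spin": 0},
  ],
)

```text
time: 7.05
ee_pos: [0.5501, -0.2792, 0.3908]
eef_rot: [0.729, 0.685, -0.0, -0.0]
ft_force: [0.8, -0.3, -2.3]
width: 0.026
grip_force: 50.0
```

Emit:
move_arm(
  steps=[
    {"dx": 0, "dy": 2.5, "dz": 0, "spin": 0},
    {"dx": 0, "dy": 2, "dz": 0, "spin": 0},
    {"dx": 0, "dy": 0, "dz": 0, "spin": -0.09},
    {"dx": 0, "dy": 0, "dz": 0, "spin": -0.12},
    {"dx": 0, "dy": 0, "dz": 0, "spin": -0.12},
    {"dx": 0, "dy": 0, "dz": 0, "spin": -0.12},
    {"dx": 0, "dy": 0, "dz": 0, "spin": -0.12},
    {"dx": 0, "dy": 0, "dz": 0, "spin": -0.12},
    {"dx": 0, "dy": 0, "dz": 0, "spin": -0.12},
    {"dx": 0, "dy": 0, "dz": 0, "spin": -0.12},
    {"dx": 0, "dy": 0, "dz": 0, "spin": -0.12},
    {"dx": 0, "dy": 0, "dz": 0, "spin": -0.12},
  ],
)

```text
time: 8.25
ee_pos: [0.594, -0.2821, 0.3908]
eef_rot: [0.227, 0.974, -0.0, -0.0]
ft_force: [0.3, -1.4, -4.3]
width: 0.0254
grip_force: 50.0
```

Emit:
move_arm(
  steps=[
    {"dx": 0, "dy": 0, "dz": 0, "spin": -0.12},
    {"dx": 0, "dy": 0, "dz": 0, "spin": -0.12},
    {"dx": 0, "dy": 0, "dz": 0, "spin": -0.12},
    {"dx": 0, "dy": 0, "dz": 0, "spin": -0.12},
    {"dx": 0, "dy": 0, "dz": 0, "spin": -0.095},
    {"dx": 0, "dy": 2.5, "dz": 0, "spin": 0},
    {"dx": 0, "dy": 3.5, "dz": 0, "spin": 0},
    {"dx": 0, "dy": 3.5, "dz": 0, "spin": 0},
    {"dx": 0, "dy": 3.5, "dz": 0, "spin": 0},
    {"dx": 0, "dy": 2, "dz": 0, "spin": 0},
    {"dx": 0, "dy": 0, "dz": 0, "spin": 0},
    {"dx": 0, "dy": 0, "dz": 0, "spin": 0},
  ],
)

```text
time: 9.45
ee_pos: [0.5772, -0.1331, 0.391]
eef_rot: [-0.056, 0.998, -0.0, -0.0]
ft_force: [0.1, -1.2, -4.0]
width: 0.026
grip_force: 50.0
```

```bash
cat >> h.py <<'E'
from scipy.spatial.transform import Rotation as Ro
def st():
    s=telemetry.read_state();T=Ro.from_quat(s['eef_rot']).as_matrix()
    print('t',round(s['time'],2),'pos',s['ee_pos'].round(4),'xang',ang(T[:,0]).round(2),'zax',T[:,2].round(3),'F',s['ft_force'].round(1),'M',s['torque'].round(2),'w',round(s['width'],4),round(s['grip_force'],1),'q',s['joint_positions'].round(2))
    return s,T
E
python3 - <<'E'
from h import *
s,T=st();c=cam('wrist','w4.png')
print((T.T@(np.array([.618,.0907,.39])-s['ee_pos'])*100).round(2))
E
```

```text
t 9.45 pos [ 0.5772 -0.1331  0.391 ] xang -173.54 zax [ 0.    -0.001 -1.   ] F [ 0.1 -1.2 -4. ] M [-0.04 -0.2   0.02] w 0.026 50.0 q [-0.2   0.28  0.42  1.59 -0.11  1.3   1.92]
[-6.57 21.78  0.09]
```

View pics/w4.png

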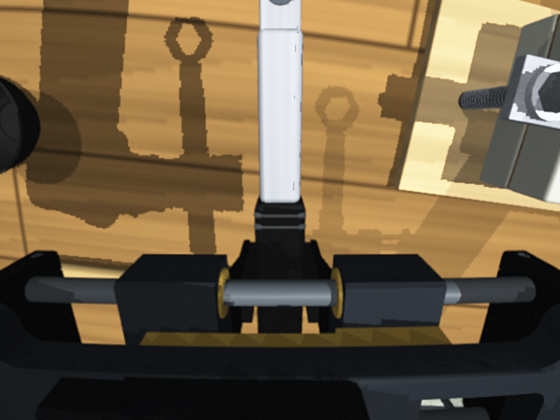

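The wrench is held straight, with its shaft at column 280; the ring is out of the wrist view, above the top edge. I stop short of the nut and check the ring with the fixed cameras.

Emit:
move_arm(
  steps=[
    {"dx": -1, "dy": 2.5, "dz": 0, "spin": 0},
    {"dx": -1.1, "dy": 3, "dz": 0, "spin": 0},
    {"dx": -1.1, "dy": 3, "dz": 0, "spin": 0},
    {"dx": -1.2, "dy": 3, "dz": 0, "spin": 0},
    {"dx": -1.1, "dy": 3, "dz": 0, "spin": 0},
    {"dx": -1.1, "dy": 2, "dz": 0, "spin": 0},
    {"dx": 0, "dy": 0, "dz": 0, "spin": 0},
    {"dx": 0, "dy": 0, "dz": 0, "spin": 0},
  ],
)

```text
time: 10.3
ee_pos: [0.6247, 0.0371, 0.3904]
eef_rot: [-0.056, 0.998, -0.001, -0.0]
ft_force: [-1.1, -0.5, -4.0]
width: 0.0255
grip_force: 50.0
```

Run:
```python
from h import *
s,T=st();a=cam('top');b=cam('side')
g=s['ee_pos']+T@[0,0,.1716]; ring=g+.17*T[:,0];print('pred ring',ring)
ims=[]
for c in(a,b):
    u=proj(c,ring)[0];print(u)
    x,y=int(u[0])-40,int(u[1])-40;x=min(max(x,0),480);y=min(max(y,0),340)
    print('crop origin',x,y)
    ims.append(cv2.resize(c['img'][y:y+80,x:x+80][:,:,::-1],(400,400),interpolation=cv2.INTER_CUBIC))
cv2.imwrite('pics/c3.png',np.hstack(ims))
```

```text
t 10.3 pos [0.6247 0.0371 0.3904] xang -173.63 zax [-0.    -0.001 -1.   ] F [-1.1 -0.5 -4. ] M [-0.04 -0.2   0.03] w 0.0255 50.0 q [-0.39  0.35  0.33  1.5  -0.11  1.32  1.63]
pred ring [0.45570929 0.01800817 0.21892653]
[196.42721641 253.76928613]
crop origin 156 213
[200.9976813 148.696762 ]
crop origin 160 108
```

View pics/c3.png

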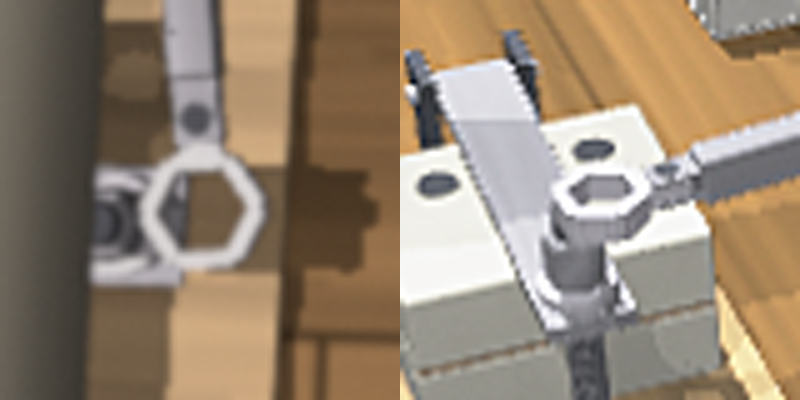

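The top half shows the ring centred at about (204,209) in the crop, i.e. (196.8,254.8) in the image, within 2 mm of the predicted position. The side half shows the ring level at the predicted height. The nut is (-6.5, +53) mm from the ring.

Emit:
move_arm(
  steps=[
    {"dx": 0, "dy": 1.3, "dz": 0, "spin": 0},
    {"dx": 0, "dy": 1.5, "dz": 0, "spin": 0},
    {"dx": 0, "dy": 1.5, "dz": 0, "spin": 0},
    {"dx": 0.1, "dy": 1, "dz": 0, "spin": 0},
    {"dx": 0, "dy": 0, "dz": 0.7, "spin": 0},
    {"dx": 0, "dy": 0, "dz": 0.7, "spin": 0},
    {"dx": 0, "dy": 0, "dz": 0.4, "spin": 0},
    {"dx": 0, "dy": 0, "dz": 0, "spin": 0},
    {"dx": 0, "dy": 0, "dz": 0, "spin": 0},
    {"dx": 0, "dy": 0, "dz": 0, "spin": 0},
  ],
)

```text
time: 11.4
ee_pos: [0.6177, 0.0904, 0.373]
eef_rot: [-0.056, 0.998, 0.0, 0.0]
ft_force: [-0.5, 1.2, -4.7]
width: 0.0255
grip_force: 50.0
```

Run:
```python
from h import *
s,T=st();a=cam('top');b=cam('side')
g=s['ee_pos']+T@[0,0,.1716]; ring=g+.17*T[:,0];print('pred ring',ring)
print('rod pred side',proj(b,[[.449,.0715,.186],[.449,.0715,.17]]),'ring',proj(b,ring+[0,0,.009]),proj(b,ring))
ims=[]
for n,c in zip('ab',(a,b)):
    u=proj(c,ring)[0]
    x,y=int(u[0])-30,int(u[1])-30;print('origin',x,y)
    ims.append(cv2.resize(c['img'][y:y+60,x:x+60][:,:,::-1],(400,400),interpolation=cv2.INTER_CUBIC))
cv2.imwrite('pics/c4.png',np.hstack(ims))
```

```text
t 11.4 pos [0.6177 0.0904 0.373 ] xang -173.6 zax [ 0.  0. -1.] F [-0.5  1.2 -4.7] M [ 0.05 -0.17  0.03] w 0.0255 50.0 q [-0.46  0.35  0.3   1.52 -0.11  1.28  1.54]
pred ring [0.44884422 0.07146468 0.2013256 ]
rod pred side [[193.7865091  149.2337142 ]
 [194.39855568 154.2147813 ]] ring [[192.78739266 141.53151925]] [[193.13966537 144.4099156 ]]
origin 141 226
origin 163 114
```

View pics/c4.png

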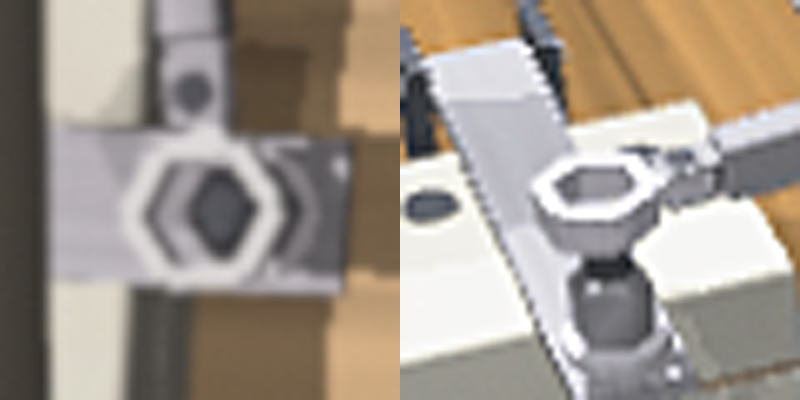

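The top crop shows the ring at (201,211) around the rod top at about (219,211), i.e. image (171.1,257.6) and (173.8,257.6). In the side crop the ring hangs just above the rod.

Run:
```python
from h import *
a=cam('top')
k=400/60
f=lambda u,v:(141+u/k-.4,226+v/k-.4)
R=onz(a,f(201,211),.2103);N=onz(a,f(218.5,211),.186)
print(R,N,N-R)
print('W', onz(a,f(265,212),.14))
```

```text
[0.44718719 0.07073217 0.2103    ] [0.44749465 0.07056875 0.186     ] [ 0.00030746 -0.00016342 -0.0243    ]
W [0.44792433 0.06529919 0.14      ]
```

Ring and rod axes agree within 0.5 mm. I descend slowly.

Emit:
move_arm(
  steps=[
    {"dx": 0, "dy": 0, "dz": 0.5, "spin": 0},
    {"dx": 0, "dy": 0, "dz": 0.5, "spin": 0},
    {"dx": 0, "dy": 0, "dz": 0.5, "spin": 0},
    {"dx": 0, "dy": 0, "dz": 0.3, "spin": 0},
    {"dx": 0, "dy": 0, "dz": 0, "spin": 0},
    {"dx": 0, "dy": 0, "dz": 0, "spin": 0},
  ],
)

```text
time: 12.15
ee_pos: [0.6176, 0.0907, 0.3547]
eef_rot: [-0.056, 0.998, 0.0, -0.0]
ft_force: [-0.6, 0.7, -4.2]
width: 0.0254
grip_force: 50.0
```

Emit:
move_arm(
  steps=[
    {"dx": 0, "dy": 0, "dz": 0.2, "spin": 0},
    {"dx": 0, "dy": 0, "dz": 0.2, "spin": 0},
    {"dx": 0, "dy": 0, "dz": 0.2, "spin": 0},
    {"dx": 0, "dy": 0, "dz": 0.1, "spin": 0},
    {"dx": 0, "dy": 0, "dz": 0, "spin": 0},
    {"dx": 0, "dy": 0, "dz": 0, "spin": 0},
  ],
)

```text
time: 12.75
ee_pos: [0.6176, 0.0907, 0.3478]
eef_rot: [-0.056, 0.998, 0.0, 0.0]
ft_force: [0.3, -0.0, -3.3]
width: 0.0257
grip_force: 50.0
```

Emit:
move_arm(
  steps=[
    {"dx": 0, "dy": 0, "dz": 0.2, "spin": 0},
    {"dx": 0, "dy": 0, "dz": 0.2, "spin": 0},
    {"dx": 0, "dy": 0, "dz": 0.2, "spin": 0},
    {"dx": 0, "dy": 0, "dz": 0.2, "spin": 0},
    {"dx": 0, "dy": 0, "dz": 0, "spin": 0},
    {"dx": 0, "dy": 0, "dz": 0, "spin": 0},
  ],
)

```text
time: 13.35
ee_pos: [0.6176, 0.0906, 0.3393]
eef_rot: [-0.056, 0.998, -0.0, -0.0]
ft_force: [2.5, -1.4, -4.7]
width: 0.0255
grip_force: 50.0
```

```bash
python3 -c "
from h import *
st()"
```

```text
t 13.35 pos [0.6176 0.0906 0.3393] xang -173.57 zax [-0. -0. -1.] F [ 2.5 -1.4 -4.7] M [-0.16 -0.73  0.25] w 0.0255 50.0 q [-0.45  0.38  0.3   1.56 -0.12  1.22  1.55]
```

The ring is 11 mm down over the nut with little side force. I continue down.

Emit:
move_arm(
  steps=[
    {"dx": -0.05, "dy": -0.03, "dz": 0.2, "spin": 0},
    {"dx": 0, "dy": 0, "dz": 0.3, "spin": 0},
    {"dx": 0, "dy": 0, "dz": 0.3, "spin": 0},
    {"dx": 0, "dy": 0, "dz": 0.3, "spin": 0},
    {"dx": 0, "dy": 0, "dz": 0.3, "spin": 0},
    {"dx": 0, "dy": 0, "dz": 0, "spin": 0},
  ],
)

```text
time: 13.95
ee_pos: [0.618, 0.0905, 0.3252]
eef_rot: [-0.056, 0.998, -0.0, -0.0]
ft_force: [1.1, -1.7, -5.2]
width: 0.0257
grip_force: 50.0
```

Emit:
move_arm(
  steps=[
    {"dx": 0, "dy": 0, "dz": 0.2, "spin": 0},
    {"dx": 0, "dy": 0, "dz": 0.15, "spin": 0},
    {"dx": 0, "dy": 0, "dz": 0.1, "spin": 0},
    {"dx": 0, "dy": 0, "dz": 0, "spin": 0},
    {"dx": 0, "dy": 0, "dz": 0, "spin": 0},
  ],
)

```text
time: 14.45
ee_pos: [0.6181, 0.0905, 0.3212]
eef_rot: [-0.056, 0.998, 0.0, -0.0]
ft_force: [-0.5, -0.8, -4.6]
width: 0.0255
grip_force: 50.0
```

Emit:
move_arm(
  steps=[
    {"dx": 0, "dy": 0, "dz": 0.1, "spin": 0},
    {"dx": 0, "dy": 0, "dz": 0, "spin": 0},
    {"dx": 0, "dy": 0, "dz": 0, "spin": 0},
  ],
)

```text
time: 14.75
ee_pos: [0.6181, 0.0905, 0.3203]
eef_rot: [-0.056, 0.998, 0.0, 0.0]
ft_force: [0.9, -0.7, -3.3]
width: 0.0254
grip_force: 50.0
```

```bash
python3 -c "
from h import *
st()"
```

```text
t 14.75 pos [0.6181 0.0905 0.3203] xang -173.57 zax [ 0.  0. -1.] F [ 0.9 -0.7 -3.3] M [-0.14 -0.28  0.12] w 0.0254 50.0 q [-0.45  0.39  0.3   1.58 -0.12  1.18  1.55]
```

Emit:
move_arm(
  steps=[
    {"dx": 0, "dy": 0, "dz": 0.1, "spin": 0},
    {"dx": 0, "dy": 0, "dz": 0, "spin": 0},
    {"dx": 0, "dy": 0, "dz": 0, "spin": 0},
  ],
)

```text
time: 15.05
ee_pos: [0.6181, 0.0905, 0.3192]
eef_rot: [-0.056, 0.998, 0.0, 0.0]
ft_force: [1.4, -0.3, -4.2]
width: 0.0254
grip_force: 50.0
```

Emit:
move_arm(
  steps=[
    {"dx": 0, "dy": 0, "dz": 0.1, "spin": 0},
    {"dx": 0, "dy": 0, "dz": 0, "spin": 0},
    {"dx": 0, "dy": 0, "dz": 0, "spin": 0},
  ],
)

```text
time: 15.35
ee_pos: [0.6181, 0.0905, 0.3182]
eef_rot: [-0.056, 0.998, 0.0, -0.0]
ft_force: [1.2, -0.6, -3.8]
width: 0.0258
grip_force: 50.0
```

Run:
```python
from h import *
s,T=st();b=cam('side')
g=s['ee_pos']+T@[0,0,.1716]; ring=g+.17*T[:,0];print(ring,proj(b,ring+[0,0,.009]),proj(b,ring-[0,0,.009]),proj(b,[.449,.0715,.14]))
cv2.imwrite('pics/c5.png',cv2.resize(b['img'][120:195,150:250][:,:,::-1],(800,600),interpolation=cv2.INTER_CUBIC))
```

```text
t 15.35 pos [0.6181 0.0905 0.3182] xang -173.57 zax [-0.  0. -1.] F [ 1.2 -0.6 -3.8] M [-0.04 -0.32  0.09] w 0.0258 50.0 q [-0.45  0.39  0.3   1.59 -0.12  1.18  1.55]
[0.44916224 0.07146753 0.14661394] [[195.00365201 158.62064249]] [[195.67460315 164.05769177]] [[195.52525986 163.3500238 ]]
```

View pics/c5.png

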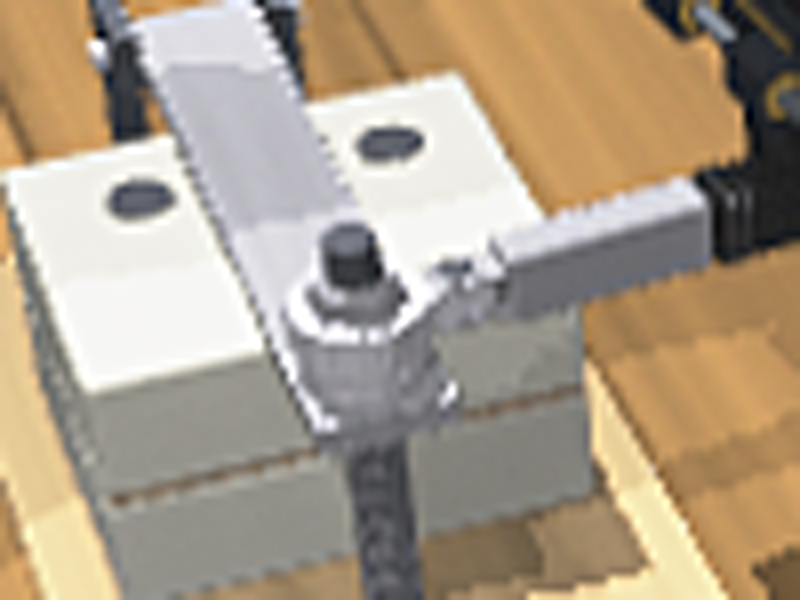

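The side crop shows the ring nearly on the washer, with the nut collar and rod standing out at (350,270). I ease down further until contact shows.

Emit:
move_arm(
  steps=[
    {"dx": 0, "dy": 0, "dz": 0.1, "spin": 0},
    {"dx": 0, "dy": 0, "dz": 0, "spin": 0},
    {"dx": 0, "dy": 0, "dz": 0, "spin": 0},
  ],
)

```text
time: 15.7
ee_pos: [0.6181, 0.0905, 0.3172]
eef_rot: [-0.056, 0.998, 0.0, -0.0]
ft_force: [0.2, -1.0, -2.9]
width: 0.0259
grip_force: 50.0
```

Emit:
move_arm(
  steps=[
    {"dx": 0, "dy": 0, "dz": 0.1, "spin": 0},
    {"dx": 0, "dy": 0, "dz": 0, "spin": 0},
    {"dx": 0, "dy": 0, "dz": 0, "spin": 0},
  ],
)

```text
time: 16.0
ee_pos: [0.6181, 0.0905, 0.3164]
eef_rot: [-0.056, 0.998, 0.0, 0.0]
ft_force: [1.0, -0.3, -1.5]
width: 0.0255
grip_force: 50.0
```

```bash
python3 -c "
from h import *
st()"
```

```text
t 16.0 pos [0.6181 0.0905 0.3164] xang -173.57 zax [ 0.  0. -1.] F [ 1.  -0.3 -1.5] M [-0.14 -0.12  0.12] w 0.0255 50.0 q [-0.45  0.4   0.3   1.59 -0.12  1.18  1.55]
```

Emit:
move_arm(
  steps=[
    {"dx": 0, "dy": 0, "dz": 0.1, "spin": 0},
    {"dx": 0, "dy": 0, "dz": 0, "spin": 0},
    {"dx": 0, "dy": 0, "dz": 0, "spin": 0},
  ],
)

```text
time: 16.3
ee_pos: [0.6181, 0.0905, 0.3154]
eef_rot: [-0.056, 0.998, 0.0, 0.0]
ft_force: [0.1, -1.0, -0.6]
width: 0.0259
grip_force: 50.0
```

```bash
python3 -c "
from h import *
st()"
```

```text
t 16.3 pos [0.6181 0.0905 0.3154] xang -173.57 zax [ 0.  0. -1.] F [ 0.1 -1.  -0.6] M [-0.1   0.16  0.09] w 0.0259 50.0 q [-0.45  0.4   0.3   1.59 -0.12  1.17  1.55]
```

The ring is fully seated, with about 4 N on the washer. Now the clockwise swing on a 170 mm arc.

Emit:
move_arm(
  steps=[
    {"dx": 0.008, "dy": -0.51, "dz": 0, "spin": 0.03},
    {"dx": 0.008, "dy": -0.51, "dz": 0, "spin": 0.03},
    {"dx": 0.008, "dy": -0.51, "dz": 0, "spin": 0.03},
    {"dx": 0.008, "dy": -0.51, "dz": 0, "spin": 0.03},
    {"dx": 0.008, "dy": -0.51, "dz": 0, "spin": 0.03},
    {"dx": 0.008, "dy": -0.51, "dz": 0, "spin": 0.03},
  ],
  squeeze=25,
)

```text
time: 16.9
ee_pos: [0.619, 0.06, 0.3155]
eef_rot: [0.035, 0.999, 0.001, 0.001]
ft_force: [4.0, 3.1, -1.0]
width: 0.0258
grip_force: 25.1
```

```bash
cat >> h.py <<'E'
def sw(C=(.4492,.0715)):
    s,T=st();h=np.radians(ang(-T[:,0]));v=s['ee_pos'][:2]-np.array(C)
    print('pos angle',ang(v).round(2),'radius',np.linalg.norm(v).round(4),'handle ang',np.degrees(h).round(2),'Ftan(ccw)',(s['ft_force']@T[:,1]).round(1),'Frad(in)',(s['ft_force']@T[:,0]).round(1))
E
python3 -c "
from h import *
sw()"
```

```text
t 16.9 pos [0.619  0.06   0.3155] xang 176.0 zax [ 0.001  0.001 -1.   ] F [ 4.   3.1 -1. ] M [ 0.71 -0.97  0.57] w 0.0258 25.1 q [-0.44  0.39  0.34  1.6  -0.14  1.17  1.43]
pos angle -3.87 radius 0.1702 handle ang -4.0 Ftan(ccw) 3.4 Frad(in) -3.8
```

Emit:
move_arm(
  steps=[
    {"dx": 0.008, "dy": -0.51, "dz": 0, "spin": 0.03},
    {"dx": 0.0, "dy": -0.51, "dz": 0, "spin": 0.03},
    {"dx": 0.0, "dy": -0.51, "dz": 0, "spin": 0.03},
    {"dx": 0.008, "dy": -0.51, "dz": 0, "spin": 0.03},
  ],
)

```text
time: 17.3
ee_pos: [0.6167, 0.0411, 0.3157]
eef_rot: [0.094, 0.996, 0.001, 0.001]
ft_force: [6.1, 5.1, -1.6]
width: 0.0259
grip_force: 25.3
```

```bash
python3 -c "
from h import *
sw()"
```

```text
t 17.3 pos [0.6167 0.0411 0.3157] xang 169.24 zax [ 0.002  0.002 -1.   ] F [ 6.1  5.1 -1.6] M [ 1.18 -1.17  0.72] w 0.0259 25.3 q [-0.43  0.39  0.36  1.61 -0.15  1.17  1.35]
pos angle -10.28 radius 0.1702 handle ang -10.76 Ftan(ccw) 6.2 Frad(in) -5.0
```

Emit:
move_arm(
  steps=[
    {"dx": 0.0, "dy": -0.51, "dz": 0, "spin": 0.03},
    {"dx": 0.0, "dy": -0.51, "dz": 0, "spin": 0.03},
    {"dx": 0.0, "dy": -0.51, "dz": 0, "spin": 0.03},
  ],
)

```text
time: 17.6
ee_pos: [0.6134, 0.0262, 0.3157]
eef_rot: [0.138, 0.99, 0.001, 0.001]
ft_force: [5.7, 5.3, -0.6]
width: 0.0261
grip_force: 25.3
```

```bash
python3 -c "
from h import *
sw()"
```

```text
t 17.6 pos [0.6134 0.0262 0.3157] xang 164.09 zax [ 0.002  0.002 -1.   ] F [ 5.7  5.3 -0.6] M [ 1.14 -1.23  0.69] w 0.0261 25.3 q [-0.42  0.38  0.39  1.62 -0.16  1.16  1.29]
pos angle -15.41 radius 0.1704 handle ang -15.91 Ftan(ccw) 6.7 Frad(in) -4.0
```

Emit:
move_arm(
  steps=[
    {"dx": 0.0, "dy": -0.51, "dz": 0, "spin": 0.03},
    {"dx": 0.008, "dy": -0.51, "dz": 0, "spin": 0.03},
    {"dx": 0.0, "dy": -0.51, "dz": 0, "spin": 0.03},
  ],
)

```text
time: 17.9
ee_pos: [0.6088, 0.0117, 0.3157]
eef_rot: [0.183, 0.983, 0.001, 0.001]
ft_force: [5.2, 4.7, -1.4]
width: 0.0262
grip_force: 25.3
```

```bash
python3 -c "
from h import *
sw()"
```

```text
t 17.9 pos [0.6088 0.0117 0.3157] xang 158.93 zax [ 0.002  0.002 -1.   ] F [ 5.2  4.7 -1.4] M [ 1.13 -1.39  0.63] w 0.0262 25.3 q [-0.42  0.37  0.41  1.64 -0.16  1.16  1.23]
pos angle -20.54 radius 0.1704 handle ang -21.07 Ftan(ccw) 6.3 Frad(in) -3.2
```

Emit:
move_arm(
  steps=[
    {"dx": 0.008, "dy": -0.51, "dz": 0, "spin": 0.03},
    {"dx": 0.0, "dy": -0.51, "dz": 0, "spin": 0.03},
  ],
)

```text
time: 18.1
ee_pos: [0.605, 0.0022, 0.3158]
eef_rot: [0.212, 0.977, 0.001, 0.001]
ft_force: [7.0, 4.1, -0.6]
width: 0.0257
grip_force: 25.3
```

```bash
python3 -c "
from h import *
sw()"
```

```text
t 18.1 pos [0.605  0.0022 0.3158] xang 155.49 zax [ 0.003  0.002 -1.   ] F [ 7.   4.1 -0.6] M [ 1.18 -1.46  0.72] w 0.0257 25.3 q [-0.42  0.36  0.42  1.65 -0.16  1.16  1.19]
pos angle -23.97 radius 0.1705 handle ang -24.51 Ftan(ccw) 6.7 Frad(in) -4.7
```

The force isn't climbing, so I check for bend numerically with the top camera. The hinge pin's direction from the rod gives the ring angle, which I compare with the handle angle.

```bash
cat >> h.py <<'E'
def bend(C=np.array([.4477,.0700])):
    s=telemetry.read_state();T=Ro.from_quat(s['eef_rot']).as_matrix();ha=np.radians(ang(-T[:,0]))
    a=imaging.camera('top')
    for k in('camera_matrix','D','R','t'): a[k]=np.array(a[k],float)
    # rectify the plane z=0.158 (ring/shaft top) at 0.5 mm per pixel: u along handle, v ccw, origin at ring centre
    N=100;e=np.array([np.cos(ha),np.sin(ha)]);n=np.array([-e[1],e[0]])
    U,V=np.meshgrid(np.arange(-60,300)*.0005,np.arange(-80,81)*.0005)
    X=C+U[...,None]*e+V[...,None]*n
    P=np.concatenate([X,np.full(U.shape+(1,),.158)],-1).reshape(-1,3)
    p=proj(a,P).astype(np.float32).reshape(U.shape+(2,))
    im=cv2.remap(a['img'],p[...,0],p[...,1],cv2.INTER_LINEAR)
    hs=cv2.cvtColor(im,cv2.COLOR_RGB2HSV);st_=(hs[...,1]<60)&(hs[...,2]>120)
    for u0 in range(45,130,10):
        c=np.nonzero(st_[:,60+2*u0])[0]; print(u0,None if len(c)==0 else ((c.min()-80)/2,(c.max()-80)/2,(c.mean()-80)/2),end=' ')
    g=cv2.cvtColor(im,cv2.COLOR_RGB2GRAY).astype(float)
    sub=cv2.GaussianBlur(g,(0,0),2)[80-24:80+25,60+48:60+100];k=np.unravel_index(sub.argmin(),sub.shape)
    w=np.clip(sub.min()+35-sub,0,None);w[np.hypot(*(np.indices(sub.shape)-np.array(k)[:,None,None]))>10]=0
    ii=np.indices(sub.shape);cv_=(ii[0]*w).sum()/w.sum();cu=(ii[1]*w).sum()/w.sum()
    print('\nhinge rel (along,ccw) mm',(cu+48)/2,(cv_-24)/2,'min',sub.min())
    cv2.imwrite('pics/b.png',im[:,:,::-1]);return im
E
python3 -c "
from h import *
im=bend();g=cv2.cvtColor(im,cv2.COLOR_RGB2GRAY)
print(g[::8,::9])"
```

```text
45 (np.float64(18.0), np.float64(40.0), np.float64(29.0)) 55 (np.float64(20.5), np.float64(40.0), np.float64(30.25)) 65 (np.float64(23.5), np.float64(40.0), np.float64(31.75)) 75 (np.float64(26.0), np.float64(40.0), np.float64(33.0)) 85 (np.float64(29.0), np.float64(40.0), np.float64(34.5)) 95 (np.float64(33.0), np.float64(40.0), np.float64(36.5)) 105 (np.float64(35.5), np.float64(40.0), np.float64(37.75)) 115 (np.float64(38.5), np.float64(40.0), np.float64(39.25)) 125 None 
hinge rel (along,ccw) mm 47.46893212856061 -10.046928735046555 min 73.01956068759493
[[ 69  68  67  65  64  62  61  59  60  63  74  83  90  92  95  96  92 119
  176 174 173 165 159 155 155 154 153 139 105  72  51  48  55  71  89  76
   79  97  89  88]
 [ 73  72  70  70  68  66  65  63  62  61  59  59  62  75  86  93  94 162
  176 175 170 161 157 154 154 153 154 163 164 153 121  74  52  54  59  69
   88  85  81  77]
 [ 79  77  75  73  71  70  69  68  66  65  64  62  61  58  59  65  89 165
  175 174 167 159 155 153 153 153 155 169 172 172 165 154 120  75  63  74
   91  49  72  74]
 [ 86  84  81  79  77  75  73  71 
[... 2272 characters left out ...]
  96  94  92
   90  87  80 104]
 [137 136 135 134 134 133 132 132 132 131 130 129 127 127 126 125 124 123
  122 121 120 119 118 116 115 113 112 111 109 108 106 104 103 103 100  98
   96  94  98 125]
 [139 139 138 137 136 135 135 134 133 133 132 131 131 130 129 128 127 125
  125 123 122 122 121 120 119 118 116 115 113 112 111 110 108 106 105 103
  102 100  98 122]
 [140 140 139 139 138 138 137 136 136 135 134 133 133 132 131 130 130 129
  128 127 126 124 124 123 122 121 120 119 118 117 115 114 112 110 109 108
  106 105 103 105]
 [142 141 141 141 141 139 139 139 138 137 137 136 135 135 134 133 132 132
  131 130 129 128 127 126 125 124 123 122 121 120 119 117 117 115 113 112
  110 110 108 106]]
```

The forearm blocks the top view, so I use the side camera: sample an arc of 36 mm radius around the rod for the dark hinge pin.

```bash
cat >> h.py <<'E'
def arc(C=(.449,.0715),z=.158,dump=False,rs=(.030,.036,.042)):
    s,T=st();ha=ang(-T[:,0]);c=cam('side');g=cv2.cvtColor(c['img'],cv2.COLOR_RGB2GRAY)
    A=np.arange(-60,31,3.)
    print('handle',ha.round(1));print(A.astype(int))
    for rr in rs:
        t=np.radians(ha+A);P=np.c_[C[0]+rr*np.cos(t),C[1]+rr*np.sin(t),np.full(len(t),z)]
        p=proj(c,P).astype(np.float32);print(rr,cv2.remap(g,p[None,:,0],p[None,:,1],cv2.INTER_CUBIC)[0])
    u=proj(c,[C[0],C[1],z])[0].astype(int);print(u)
    if dump: print(g[u[1]-8:u[1]+26,u[0]-6:u[0]+34])
    return c
E
python3 - <<'E'
from h import *
arc(dump=True,rs=(.03,.036,.042,.06,.09,.12))
c=cam('side');p=onz(c,(207.1,153.25),.158);print('baseline hinge',p,ang(p-np.array([.449,.0715,0])),np.linalg.norm(p[:2]-[.449,.0715]))
E
```

```text
t 18.15 pos [0.6047 0.0013 0.3158] xang 155.32 zax [ 0.002  0.002 -1.   ] F [ 6.1  4.5 -1.5] M [ 1.21 -1.42  0.59] w 0.0257 25.2 q [-0.42  0.36  0.42  1.65 -0.16  1.16  1.19]
handle -24.7
[-60 -57 -54 -51 -48 -45 -42 -39 -36 -33 -30 -27 -24 -21 -18 -15 -12  -9
  -6  -3   0   3   6   9  12  15  18  21  24  27  30]
0.03 [136 134 136 138 137 132 131 132 141 148 144 145 156 169 181 189 192 182
 159 128 108 101 108 135 175 210 240 255 254 250 249]
0.036 [137 143 148 150 136 131 140 148 149 151 151 141 140 162 190 207 208 198
 171 135 103  84  85 117 162 212 238 246 254 254 249]
0.042 [140 140 117  91  99 122 144 164 176 172 164 156 137 118 128 159 193 214
 216 196 178 176 188 211 240 255 254 251 250 247 242]
0.06 [115 183 167 132 145 149 149 144 139 143 145 140 121 115 116 117 113 106
 143 195 220 226 220 218 217 224 241 249 246 240 237]
0.09 [130 130 126 143 143 144 153 156 156 153 119 180 125 113 115 114 116 110
 121 185 223 223 221 196 161 156 161 161 159 159 159]
0.12 [128 126 132 146 145 129 227 207 175 131 140 132 133 130 115 115 114 118
 108 183 254 255 189 135 158 170 162 158 156 156 157]
[194 157]
[[193 185 142 ... 161 159 162]
 [194 178 118 ... 165 160 160]
 [194 205 108 ... 164 161 160]
 ...
 [146 146 146 ... 138 245 236]
 [146 147 146 ... 142 203 239]
 [145 145 147 ... 139 150 245]]
baseline hinge [0.48592239 0.07922742 0.158     ] 11.820714922085413 0.03772234922047951
```

The hinge pin sits at about +4° relative to the handle, against +5° while it was straight, so it isn't bent yet. I continue.

Emit:
move_arm(
  steps=[
    {"dx": 0.008, "dy": -0.51, "dz": 0, "spin": 0.03},
    {"dx": 0.0, "dy": -0.51, "dz": 0, "spin": 0.03},
    {"dx": 0.008, "dy": -0.51, "dz": 0, "spin": 0.03},
  ],
)

```text
time: 18.55
ee_pos: [0.5982, -0.0114, 0.3159]
eef_rot: [0.256, 0.967, 0.002, 0.001]
ft_force: [7.8, 4.7, -2.6]
width: 0.0262
grip_force: 25.3
```

```bash
python3 -c "
from h import *
sw();arc(rs=(.033,.036))"
```

```text
t 18.55 pos [ 0.5982 -0.0114  0.3159] xang 150.34 zax [ 0.003  0.002 -1.   ] F [ 7.8  4.7 -2.6] M [ 1.12 -1.63  0.67] w 0.0262 25.3 q [-0.42  0.35  0.44  1.67 -0.16  1.15  1.12]
pos angle -29.07 radius 0.1705 handle ang -29.66 Ftan(ccw) 7.9 Frad(in) -4.4
t 18.55 pos [ 0.5982 -0.0114  0.3159] xang 150.34 zax [ 0.003  0.002 -1.   ] F [ 7.8  4.7 -2.6] M [ 1.12 -1.63  0.67] w 0.0262 25.3 q [-0.42  0.35  0.44  1.67 -0.16  1.15  1.12]
handle -29.7
[-60 -57 -54 -51 -48 -45 -42 -39 -36 -33 -30 -27 -24 -21 -18 -15 -12  -9
  -6  -3   0   3   6   9  12  15  18  21  24  27  30]
0.033 [145 141 143 141 135 135 140 150 156 152 150 139 129 130 147 169 175 158
 135 117 100  96 108 130 159 198 226 250 255 254 245]
0.036 [145 142 140 139 138 136 136 151 159 157 156 154 149 145 147 142 134 135
 148 151 132 105 104 127 163 202 227 243 247 244 243]
[194 157]
```

Emit:
move_arm(
  steps=[
    {"dx": 0.008, "dy": -0.51, "dz": 0, "spin": 0.03},
    {"dx": 0.0, "dy": -0.51, "dz": 0, "spin": 0.03},
  ],
)

```text
time: 18.8
ee_pos: [0.5931, -0.02, 0.316]
eef_rot: [0.285, 0.959, 0.002, 0.001]
ft_force: [8.4, 4.6, -2.4]
width: 0.0262
grip_force: 25.3
```

```bash
python3 -c "
from h import *
sw();arc(rs=(.033,.036))"
```

```text
t 18.8 pos [ 0.5931 -0.02    0.316 ] xang 146.91 zax [ 0.004  0.002 -1.   ] F [ 8.4  4.6 -2.4] M [ 1.06 -1.75  0.68] w 0.0262 25.3 q [-0.42  0.34  0.46  1.68 -0.17  1.15  1.08]
pos angle -32.47 radius 0.1705 handle ang -33.09 Ftan(ccw) 8.4 Frad(in) -4.6
t 18.8 pos [ 0.5931 -0.02    0.316 ] xang 146.91 zax [ 0.004  0.002 -1.   ] F [ 8.4  4.6 -2.4] M [ 1.06 -1.75  0.68] w 0.0262 25.3 q [-0.42  0.34  0.46  1.68 -0.17  1.15  1.08]
handle -33.1
[-60 -57 -54 -51 -48 -45 -42 -39 -36 -33 -30 -27 -24 -21 -18 -15 -12  -9
  -6  -3   0   3   6   9  12  15  18  21  24  27  30]
0.033 [149 146 143 148 147 137 122 114 131 159 155 133 131 152 176 194 205 196
 158 122  98  90  91 105 127 153 188 214 231 245 245]
0.036 [148 144 147 150 144 132 121 135 157 162 155 151 152 156 170 178 171 170
 168 143 103  79  85 113 151 189 221 234 242 246 243]
[194 157]
```

Emit:
move_arm(
  steps=[
    {"dx": 0.003, "dy": -0.34, "dz": 0, "spin": 0.02},
    {"dx": 0.003, "dy": -0.34, "dz": 0, "spin": 0.02},
    {"dx": 0.003, "dy": -0.34, "dz": 0, "spin": 0.02},
  ],
)

```text
time: 19.15
ee_pos: [0.5874, -0.0285, 0.316]
eef_rot: [0.313, 0.95, 0.002, 0.002]
ft_force: [8.8, 4.3, -1.8]
width: 0.0259
grip_force: 25.3
```

```bash
python3 -c "
from h import *
sw();arc(rs=(.033,.036))"
```

```text
t 19.15 pos [ 0.5874 -0.0285  0.316 ] xang 143.48 zax [ 0.004  0.002 -1.   ] F [ 8.8  4.3 -1.8] M [ 0.97 -1.96  0.67] w 0.0259 25.3 q [-0.42  0.33  0.47  1.7  -0.17  1.15  1.03]
pos angle -35.89 radius 0.1706 handle ang -36.52 Ftan(ccw) 8.7 Frad(in) -4.5
t 19.15 pos [ 0.5874 -0.0285  0.316 ] xang 143.48 zax [ 0.004  0.002 -1.   ] F [ 8.8  4.3 -1.8] M [ 0.97 -1.96  0.67] w 0.0259 25.3 q [-0.42  0.33  0.47  1.7  -0.17  1.15  1.03]
handle -36.5
[-60 -57 -54 -51 -48 -45 -42 -39 -36 -33 -30 -27 -24 -21 -18 -15 -12  -9
  -6  -3   0   3   6   9  12  15  18  21  24  27  30]
0.033 [148 149 148 145 140 137 136 142 150 157 153 141 127 129 146 159 158 160
 157 142 122 110 107 112 133 167 202 232 243 244 246]
0.036 [148 149 145 143 141 144 143 148 166 167 159 153 143 137 132 143 155 155
 149 130 113 107 113 126 151 178 200 222 233 239 243]
[194 157]
```

Emit:
move_arm(
  steps=[
    {"dx": 0.003, "dy": -0.34, "dz": 0, "spin": 0.02},
    {"dx": 0.003, "dy": -0.34, "dz": 0, "spin": 0.02},
  ],
)

```text
time: 19.4
ee_pos: [0.5833, -0.0339, 0.3161]
eef_rot: [0.332, 0.943, 0.002, 0.002]
ft_force: [9.5, 5.3, -1.4]
width: 0.0259
grip_force: 25.3
```

```bash
python3 -c "
from h import *
sw();arc(rs=(.033,.036))"
```

```text
t 19.4 pos [ 0.5833 -0.0339  0.3161] xang 141.2 zax [ 0.004  0.002 -1.   ] F [ 9.5  5.3 -1.4] M [ 0.91 -2.02  0.66] w 0.0259 25.3 q [-0.42  0.32  0.48  1.71 -0.16  1.14  1.  ]
pos angle -38.17 radius 0.1706 handle ang -38.8 Ftan(ccw) 10.1 Frad(in) -4.0
t 19.4 pos [ 0.5833 -0.0339  0.3161] xang 141.2 zax [ 0.004  0.002 -1.   ] F [ 9.5  5.3 -1.4] M [ 0.91 -2.02  0.66] w 0.0259 25.3 q [-0.42  0.32  0.48  1.71 -0.16  1.14  1.  ]
handle -38.8
[-60 -57 -54 -51 -48 -45 -42 -39 -36 -33 -30 -27 -24 -21 -18 -15 -12  -9
  -6  -3   0   3   6   9  12  15  18  21  24  27  30]
0.033 [150 148 140 147 151 139 125 125 147 160 160 150 130 125 148 163 158 148
 141 120  94  90 105 117 121 142 174 208 233 242 243]
0.036 [150 145 140 152 149 134 125 154 183 170 159 154 154 167 170 162 172 175
 147 117 100 104 108 106 112 135 161 190 216 231 243]
[194 157]
```

Emit:
move_arm(
  steps=[
    {"dx": 0.003, "dy": -0.34, "dz": 0, "spin": 0.02},
    {"dx": 0.003, "dy": -0.34, "dz": 0, "spin": 0.02},
  ],
)

```text
time: 19.65
ee_pos: [0.5791, -0.0391, 0.3161]
eef_rot: [0.351, 0.936, 0.002, 0.002]
ft_force: [10.2, 4.7, -2.0]
width: 0.026
grip_force: 25.1
```

```bash
python3 -c "
from h import *
sw();arc(rs=(.033,.036))"
```

```text
t 19.65 pos [ 0.5791 -0.0391  0.3161] xang 138.9 zax [ 0.005  0.002 -1.   ] F [10.2  4.7 -2. ] M [ 1.01 -2.21  0.46] w 0.026 25.1 q [-0.42  0.32  0.49  1.72 -0.16  1.14  0.97]
pos angle -40.42 radius 0.1706 handle ang -41.1 Ftan(ccw) 10.2 Frad(in) -4.5
t 19.65 pos [ 0.5791 -0.0391  0.3161] xang 138.9 zax [ 0.005  0.002 -1.   ] F [10.2  4.7 -2. ] M [ 1.01 -2.21  0.46] w 0.026 25.1 q [-0.42  0.32  0.49  1.72 -0.16  1.14  0.97]
handle -41.1
[-60 -57 -54 -51 -48 -45 -42 -39 -36 -33 -30 -27 -24 -21 -18 -15 -12  -9
  -6  -3   0   3   6   9  12  15  18  21  24  27  30]
0.033 [150 150 148 145 150 151 143 131 128 137 141 148 142 132 137 151 167 174
 158 128  98  86  94 112 128 143 171 198 222 242 245]
0.036 [149 150 146 148 152 143 135 131 144 161 157 158 156 143 141 173 203 206
 182 151 115  89  89 105 109 113 136 161 191 216 232]
[194 157]
```

Emit:
move_arm(
  steps=[
    {"dx": 0.003, "dy": -0.34, "dz": 0, "spin": 0.02},
    {"dx": 0.003, "dy": -0.34, "dz": 0, "spin": 0.02},
  ],
)

```text
time: 19.9
ee_pos: [0.5747, -0.044, 0.3163]
eef_rot: [0.37, 0.929, 0.002, 0.002]
ft_force: [11.2, 5.0, -1.8]
width: 0.0259
grip_force: 25.0
```

```bash
python3 -c "
from h import *
sw();arc(rs=(.033,.036))"
```

```text
t 19.9 pos [ 0.5747 -0.044   0.3163] xang 136.59 zax [ 0.005  0.002 -1.   ] F [11.2  5.  -1.8] M [ 1.21 -2.49  0.14] w 0.0259 25.0 q [-0.42  0.31  0.5   1.73 -0.16  1.14  0.94]
pos angle -42.62 radius 0.1705 handle ang -43.41 Ftan(ccw) 11.3 Frad(in) -4.7
t 19.9 pos [ 0.5747 -0.044   0.3163] xang 136.59 zax [ 0.005  0.002 -1.   ] F [11.2  5.  -1.8] M [ 1.21 -2.49  0.14] w 0.0259 25.0 q [-0.42  0.31  0.5   1.73 -0.16  1.14  0.94]
handle -43.4
[-60 -57 -54 -51 -48 -45 -42 -39 -36 -33 -30 -27 -24 -21 -18 -15 -12  -9
  -6  -3   0   3   6   9  12  15  18  21  24  27  30]
0.033 [148 149 151 147 145 151 148 139 129 131 148 156 151 137 127 132 149 168
 172 153 123  91  84  97 114 120 130 155 189 222 241]
0.036 [150 150 150 145 149 151 142 133 132 148 162 156 158 156 140 146 182 209
 203 172 141 112 101 107 113 108 112 138 168 202 223]
[194 157]
```

The couple is collapsing and the nut torque has dropped: the joint is giving way, with the bend at about 0.08 rad. A little further will put it clearly past 0.10.

Emit:
move_arm(
  steps=[
    {"dx": 0.003, "dy": -0.34, "dz": 0, "spin": 0.025},
    {"dx": 0.003, "dy": -0.34, "dz": 0, "spin": 0.025},
  ],
)

```text
time: 20.15
ee_pos: [0.5699, -0.0489, 0.3163]
eef_rot: [0.393, 0.919, 0.002, 0.002]
ft_force: [11.4, 5.8, -1.7]
width: 0.0258
grip_force: 25.0
```

```bash
python3 -c "
from h import *
sw();arc(rs=(.030,.033,.036,.039))"
```

```text
t 20.15 pos [ 0.5699 -0.0489  0.3163] xang 133.7 zax [ 0.005  0.002 -1.   ] F [11.4  5.8 -1.7] M [ 1.11 -2.25  0.09] w 0.0258 25.0 q [-0.42  0.3   0.51  1.74 -0.16  1.14  0.9 ]
pos angle -44.93 radius 0.1705 handle ang -46.3 Ftan(ccw) 12.2 Frad(in) -3.7
t 20.15 pos [ 0.5699 -0.0489  0.3163] xang 133.7 zax [ 0.005  0.002 -1.   ] F [11.4  5.8 -1.7] M [ 1.11 -2.25  0.09] w 0.0258 25.0 q [-0.42  0.3   0.51  1.74 -0.16  1.14  0.9 ]
handle -46.3
[-60 -57 -54 -51 -48 -45 -42 -39 -36 -33 -30 -27 -24 -21 -18 -15 -12  -9
  -6  -3   0   3   6   9  12  15  18  21  24  27  30]
0.03 [137 141 145 148 146 141 142 143 140 140 133 129 148 172 163 141 151 181
 206 193 153 118  97  98 112 131 151 176 201 221 239]
0.033 [149 150 150 150 146 144 152 149 141 130 132 148 156 151 133 124 133 146
 153 152 140 120  95  88 100 116 121 131 158 192 222]
0.036 [151 151 151 149 142 148 152 141 133 133 148 161 156 158 154 137 145 183
 210 206 175 138 114 104 109 113 109 113 138 168 202]
0.039 [151 152 153 147 139 152 148 135 135 136 153 162 159 159 147 142 170 188
 183 190 198 177 129  79  81 116 138 150 160 169 191]
[194 157]
```

The hinge pin's world direction has stopped, so the ring is stationary and the handle is bending, at about 0.08 rad. I add about 0.08 more.

Emit:
move_arm(
  steps=[
    {"dx": 0.005, "dy": -0.36, "dz": 0, "spin": 0.028},
    {"dx": 0.005, "dy": -0.36, "dz": 0, "spin": 0.028},
    {"dx": 0.005, "dy": -0.3, "dz": 0, "spin": 0.025},
  ],
)

```text
time: 20.5
ee_pos: [0.562, -0.056, 0.3161]
eef_rot: [0.43, 0.903, 0.002, 0.002]
ft_force: [10.7, 4.0, -2.2]
width: 0.026
grip_force: 25.0
```

```bash
python3 -c "
from h import *
sw();arc(rs=(.030,.033,.036,.039))"
```

```text
t 20.5 pos [ 0.562  -0.056   0.3161] xang 129.03 zax [ 0.005  0.002 -1.   ] F [10.7  4.  -2.2] M [ 0.8  -2.01  0.08] w 0.026 25.0 q [-0.43  0.28  0.53  1.76 -0.16  1.13  0.83]
pos angle -48.49 radius 0.1702 handle ang -50.97 Ftan(ccw) 10.8 Frad(in) -3.6
t 20.5 pos [ 0.562  -0.056   0.3161] xang 129.03 zax [ 0.005  0.002 -1.   ] F [10.7  4.  -2.2] M [ 0.8  -2.01  0.08] w 0.026 25.0 q [-0.43  0.28  0.53  1.76 -0.16  1.13  0.83]
handle -51.0
[-60 -57 -54 -51 -48 -45 -42 -39 -36 -33 -30 -27 -24 -21 -18 -15 -12  -9
  -6  -3   0   3   6   9  12  15  18  21  24  27  30]
0.03 [138 140 140 142 146 148 144 141 144 141 140 138 131 131 154 179 179 171
 171 186 200 188 162 132 110 105 119 138 160 185 210]
0.033 [149 151 150 150 151 149 143 147 152 145 135 128 136 140 146 151 138 122
 131 154 171 167 143 105  83  90 109 118 122 143 177]
0.036 [149 151 151 151 152 146 141 152 147 136 132 140 159 159 156 158 145 133
 154 188 214 208 175 132 101  98 106 118 131 156 181]
0.039 [149 149 152 152 153 143 144 153 142 136 136 145 156 158 159 155 140 139
 164 194 212 217 193 148  98  72  94 126 139 149 157]
[194 157]
```

The joint has broken: the bend is about 0.15 rad, past 0.10 and well short of 0.30, and the force has fallen to about 11 N. The nut is at about 0.59. I back off to the middle of the ring's slack.

Emit:
move_arm(
  steps=[
    {"dx": 0.006, "dy": 0.4, "dz": 0, "spin": -0.03},
    {"dx": 0.006, "dy": 0.4, "dz": 0, "spin": -0.03},
    {"dx": 0.006, "dy": 0.4, "dz": 0, "spin": -0.03},
    {"dx": 0.006, "dy": 0.4, "dz": 0, "spin": -0.03},
    {"dx": 0.006, "dy": 0.4, "dz": 0, "spin": -0.03},
    {"dx": 0.006, "dy": 0.4, "dz": 0, "spin": -0.03},
    {"dx": 0, "dy": 0, "dz": 0, "spin": 0},
  ],
)

```text
time: 21.25
ee_pos: [0.5797, -0.0383, 0.3162]
eef_rot: [0.346, 0.938, 0.002, 0.002]
ft_force: [10.4, 4.0, -2.0]
width: 0.0258
grip_force: 25.1
```

```bash
python3 -c "
from h import *
sw();arc(rs=(.033,.036))"
```

```text
t 21.25 pos [ 0.5797 -0.0383  0.3162] xang 139.56 zax [ 0.005  0.002 -1.   ] F [10.4  4.  -2. ] M [ 0.99 -2.17  0.61] w 0.0258 25.1 q [-0.42  0.32  0.49  1.72 -0.16  1.14  0.98]
pos angle -40.08 radius 0.1705 handle ang -40.44 Ftan(ccw) 9.8 Frad(in) -5.3
t 21.25 pos [ 0.5797 -0.0383  0.3162] xang 139.56 zax [ 0.005  0.002 -1.   ] F [10.4  4.  -2. ] M [ 0.99 -2.17  0.61] w 0.0258 25.1 q [-0.42  0.32  0.49  1.72 -0.16  1.14  0.98]
handle -40.4
[-60 -57 -54 -51 -48 -45 -42 -39 -36 -33 -30 -27 -24 -21 -18 -15 -12  -9
  -6  -3   0   3   6   9  12  15  18  21  24  27  30]
0.033 [151 151 147 145 154 149 137 126 127 146 156 143 130 144 170 184 183 166
 141 118  97  91  98 114 128 146 176 204 230 244 244]
0.036 [150 150 146 150 152 137 125 126 147 163 155 158 168 171 174 174 171 169
 156 134 107  92 103 124 133 142 164 185 209 225 236]
[194 157]
```

Emit:
move_arm(
  steps=[
    {"dx": 0.006, "dy": 0.34, "dz": 0, "spin": -0.02},
    {"dx": 0.006, "dy": 0.34, "dz": 0, "spin": -0.02},
    {"dx": 0, "dy": 0, "dz": 0, "spin": 0},
  ],
)

```text
time: 21.6
ee_pos: [0.5827, -0.0352, 0.3155]
eef_rot: [0.329, 0.944, 0.0, 0.0]
ft_force: [4.7, 0.1, 0.0]
width: 0.0257
grip_force: 25.0
```

```bash
python3 -c "
from h import *
sw();arc(rs=(.033,.036))"
```

```text
t 21.6 pos [ 0.5827 -0.0352  0.3155] xang 141.63 zax [ 0.001  0.    -1.   ] F [4.7 0.1 0. ] M [ 0.15 -0.91 -0.32] w 0.0257 25.0 q [-0.41  0.32  0.48  1.71 -0.16  1.15  1.01]
pos angle -38.64 radius 0.1709 handle ang -38.37 Ftan(ccw) 3.0 Frad(in) -3.6
t 21.6 pos [ 0.5827 -0.0352  0.3155] xang 141.63 zax [ 0.001  0.    -1.   ] F [4.7 0.1 0. ] M [ 0.15 -0.91 -0.32] w 0.0257 25.0 q [-0.41  0.32  0.48  1.71 -0.16  1.15  1.01]
handle -38.4
[-60 -57 -54 -51 -48 -45 -42 -39 -36 -33 -30 -27 -24 -21 -18 -15 -12  -9
  -6  -3   0   3   6   9  12  15  18  21  24  27  30]
0.033 [150 148 144 150 151 142 132 130 140 145 141 132 131 143 158 171 175 157
 129  99  84  92 110 125 141 169 197 221 241 244 244]
0.036 [149 146 146 152 143 135 133 143 160 156 152 155 149 146 174 199 209 197
 167 120  82  82 103 116 124 147 173 200 223 234 243]
[194 157]
```

Emit:
move_arm(
  steps=[
    {"dx": 0.005, "dy": 0.37, "dz": 0, "spin": -0.02},
    {"dx": 0.005, "dy": 0.37, "dz": 0, "spin": -0.02},
    {"dx": 0.005, "dy": 0.37, "dz": 0, "spin": -0.02},
    {"dx": 0.005, "dy": 0.37, "dz": 0, "spin": -0.02},
    {"dx": 0.005, "dy": 0.37, "dz": 0, "spin": -0.02},
    {"dx": 0, "dy": 0, "dz": 0, "spin": 0},
    {"dx": 0, "dy": 0, "dz": 0, "spin": 0},
  ],
)

```text
time: 22.35
ee_pos: [0.5931, -0.0202, 0.315]
eef_rot: [0.28, 0.96, -0.0, -0.0]
ft_force: [3.4, -3.3, -0.9]
width: 0.0259
grip_force: 25.0
```

```bash
python3 -c "
from h import *
sw();arc(rs=(.033,.036))"
```

```text
t 22.35 pos [ 0.5931 -0.0202  0.315 ] xang 147.48 zax [-0.001 -0.001 -1.   ] F [ 3.4 -3.3 -0.9] M [-0.55 -0.57  0.15] w 0.0259 25.0 q [-0.42  0.34  0.46  1.68 -0.16  1.15  1.09]
pos angle -32.52 radius 0.1706 handle ang -32.52 Ftan(ccw) -0.9 Frad(in) -4.7
t 22.35 pos [ 0.5931 -0.0202  0.315 ] xang 147.48 zax [-0.001 -0.001 -1.   ] F [ 3.4 -3.3 -0.9] M [-0.55 -0.57  0.15] w 0.0259 25.0 q [-0.42  0.34  0.46  1.68 -0.16  1.15  1.09]
handle -32.5
[-60 -57 -54 -51 -48 -45 -42 -39 -36 -33 -30 -27 -24 -21 -18 -15 -12  -9
  -6  -3   0   3   6   9  12  15  18  21  24  27  30]
0.033 [149 146 145 145 143 136 129 137 153 152 142 135 140 161 190 199 186 161
 136 114 103 100 106 131 168 207 235 244 245 247 244]
0.036 [147 143 147 149 147 132 130 153 163 158 152 140 135 148 166 172 172 172
 159 136 109  94  97 122 156 194 221 232 243 245 241]
[194 157]
```

Emit:
move_arm(
  steps=[
    {"dx": -0.07, "dy": 0, "dz": 0, "spin": 0},
    {"dx": 0, "dy": 0, "dz": 0, "spin": 0},
    {"dx": 0, "dy": 0, "dz": 0, "spin": 0},
  ],
  squeeze=50,
)

```text
time: 22.7
ee_pos: [0.5934, -0.0203, 0.3149]
eef_rot: [0.28, 0.96, -0.0, -0.001]
ft_force: [-0.1, -1.8, -1.4]
width: 0.0259
grip_force: 50.0
```

```bash
python3 -c "
from h import *
sw()"
```

```text
t 22.7 pos [ 0.5934 -0.0203  0.3149] xang 147.45 zax [-0.001  0.    -1.   ] F [-0.1 -1.8 -1.4] M [-0.25  0.2   0.25] w 0.0259 50.0 q [-0.41  0.35  0.46  1.68 -0.16  1.15  1.09]
pos angle -32.49 radius 0.1709 handle ang -32.55 Ftan(ccw) -1.6 Frad(in) -0.9
```

Emit:
move_arm(
  steps=[
    {"dx": 0, "dy": 0, "dz": -0.2, "spin": 0},
    {"dx": 0, "dy": 0, "dz": -0.2, "spin": 0},
    {"dx": 0, "dy": 0, "dz": -0.2, "spin": 0},
    {"dx": 0, "dy": 0, "dz": -0.2, "spin": 0},
  ],
)

```text
time: 23.1
ee_pos: [0.5935, -0.0203, 0.3232]
eef_rot: [0.28, 0.96, 0.0, -0.0]
ft_force: [-0.9, -0.3, -4.9]
width: 0.0254
grip_force: 50.0
```

```bash
python3 -c "
from h import *
sw()"
```

```text
t 23.1 pos [ 0.5935 -0.0203  0.3232] xang 147.43 zax [-0.001  0.    -1.   ] F [-0.9 -0.3 -4.9] M [-0.37 -0.23  0.11] w 0.0254 50.0 q [-0.42  0.34  0.46  1.67 -0.16  1.17  1.08]
pos angle -32.47 radius 0.171 handle ang -32.57 Ftan(ccw) -0.7 Frad(in) 0.6
```

The wrench is free. I lift clear and carry it to the bench on the -y side.

Emit:
move_arm(
  steps=[
    {"dx": 0, "dy": 0, "dz": -0.5, "spin": 0},
    {"dx": 0, "dy": 0, "dz": -1, "spin": 0},
    {"dx": 0, "dy": 0, "dz": -1.5, "spin": 0},
    {"dx": 0, "dy": 0, "dz": -2, "spin": 0},
    {"dx": 0, "dy": 0, "dz": -2, "spin": 0},
    {"dx": 0, "dy": 0, "dz": -1, "spin": 0},
    {"dx": -0.2, "dy": -1.6, "dz": 0, "spin": 0},
    {"dx": -0.4, "dy": -3, "dz": 0, "spin": 0},
    {"dx": -0.4, "dy": -3.5, "dz": 0, "spin": 0},
    {"dx": -0.4, "dy": -3.5, "dz": 0, "spin": 0},
    {"dx": -0.3, "dy": -3, "dz": 0, "spin": 0},
    {"dx": -0.2, "dy": -2, "dz": 0, "spin": 0},
  ],
)

```text
time: 24.3
ee_pos: [0.5183, -0.1736, 0.4031]
eef_rot: [0.282, 0.959, -0.0, -0.0]
ft_force: [0.5, 0.8, -5.2]
width: 0.0257
grip_force: 50.0
```

Emit:
move_arm(
  steps=[
    {"dx": 0, "dy": 0, "dz": 1.5, "spin": 0},
    {"dx": 0, "dy": 0, "dz": 3, "spin": 0},
    {"dx": 0, "dy": 0, "dz": 3, "spin": 0},
    {"dx": 0, "dy": 0, "dz": 3, "spin": 0},
    {"dx": 0, "dy": 0, "dz": 3, "spin": 0},
    {"dx": 0, "dy": 0, "dz": 2.5, "spin": 0},
    {"dx": 0, "dy": 0, "dz": 2, "spin": 0},
    {"dx": 0, "dy": 0, "dz": 1, "spin": 0},
    {"dx": 0, "dy": 0, "dz": 0.5, "spin": 0},
    {"dx": 0, "dy": 0, "dz": 0, "spin": 0},
    {"dx": 0, "dy": 0, "dz": 0, "spin": 0},
  ],
)

```text
time: 25.4
ee_pos: [0.5206, -0.1708, 0.2091]
eef_rot: [0.281, 0.96, 0.0, 0.001]
ft_force: [0.1, -0.6, -4.3]
width: 0.0258
grip_force: 50.0
```

```bash
python3 -c "
from h import *
sw()"
```

```text
t 25.4 pos [ 0.5206 -0.1708  0.2091] xang 147.4 zax [ 0.001 -0.    -1.   ] F [ 0.1 -0.6 -4.3] M [-0.1  -0.17 -0.03] w 0.0258 50.0 q [-0.2   0.39  0.52  1.89 -0.24  0.92  1.43]
pos angle -73.59 radius 0.2526 handle ang -32.6 Ftan(ccw) -0.5 Frad(in) -0.4
```

Emit:
move_arm(
  steps=[
    {"dx": 0, "dy": 0, "dz": 0.5, "spin": 0},
    {"dx": 0, "dy": 0, "dz": 0.5, "spin": 0},
    {"dx": 0, "dy": 0, "dz": 0.4, "spin": 0},
    {"dx": 0, "dy": 0, "dz": 0.3, "spin": 0},
    {"dx": 0, "dy": 0, "dz": 0.2, "spin": 0},
    {"dx": 0, "dy": 0, "dz": 0, "spin": 0},
    {"dx": 0, "dy": 0, "dz": 0, "spin": 0},
  ],
)

```text
time: 26.1
ee_pos: [0.5203, -0.1706, 0.1892]
eef_rot: [0.281, 0.96, 0.0, 0.0]
ft_force: [0.2, -0.1, -5.6]
width: 0.0257
grip_force: 50.0
```

```bash
python3 -c "
from h import *
sw()"
```

```text
t 26.1 pos [ 0.5203 -0.1706  0.1892] xang 147.41 zax [ 0.  0. -1.] F [ 0.2 -0.1 -5.6] M [-0.18 -0.2   0.02] w 0.0257 50.0 q [-0.19  0.43  0.5   1.9  -0.26  0.88  1.45]
pos angle -73.64 radius 0.2523 handle ang -32.59 Ftan(ccw) 0.0 Frad(in) -0.2
```

Emit:
move_arm(
  steps=[
    {"dx": 0, "dy": 0, "dz": 0.2, "spin": 0},
    {"dx": 0, "dy": 0, "dz": 0, "spin": 0},
    {"dx": 0, "dy": 0, "dz": 0, "spin": 0},
  ],
)

```text
time: 26.4
ee_pos: [0.5205, -0.1706, 0.1875]
eef_rot: [0.281, 0.96, 0.0, 0.0]
ft_force: [-0.8, -0.6, -1.4]
width: 0.0255
grip_force: 50.0
```

```bash
python3 -c "
from h import *
sw()"
```

```text
t 26.4 pos [ 0.5205 -0.1706  0.1875] xang 147.42 zax [ 0.001  0.    -1.   ] F [-0.8 -0.6 -1.4] M [-0.15 -0.28  0.02] w 0.0255 50.0 q [-0.19  0.43  0.5   1.9  -0.26  0.88  1.45]
pos angle -73.6 radius 0.2523 handle ang -32.58 Ftan(ccw) -0.9 Frad(in) 0.3
```

It is touching the bench. I ease the grip so the wrench settles, then open and rise.

Emit:
move_arm(
  steps=[
    {"dx": 0, "dy": 0, "dz": 0.1, "spin": 0},
    {"dx": 0, "dy": 0, "dz": 0.1, "spin": 0},
    {"dx": 0, "dy": 0, "dz": 0, "spin": 0},
    {"dx": 0, "dy": 0, "dz": 0, "spin": 0},
  ],
  squeeze=5,
)

```text
time: 26.8
ee_pos: [0.5205, -0.1707, 0.1855]
eef_rot: [0.281, 0.96, 0.0, 0.0]
ft_force: [0.2, -0.7, 3.1]
width: 0.0262
grip_force: 5.0
```

Emit:
move_arm(
  steps=[
    {"dx": 0, "dy": 0, "dz": 0, "spin": 0},
    {"dx": 0, "dy": 0, "dz": 0, "spin": 0},
    {"dx": 0, "dy": 0, "dz": 0, "spin": 0},
    {"dx": 0, "dy": 0, "dz": 0, "spin": 0},
    {"dx": 0, "dy": 0, "dz": 0, "spin": 0},
    {"dx": 0, "dy": 0, "dz": 0, "spin": 0},
  ],
  claw=6,
)

```text
time: 27.4
ee_pos: [0.5202, -0.1706, 0.1852]
eef_rot: [0.281, 0.96, 0.0, -0.0]
ft_force: [-1.0, -0.4, -0.4]
width: 0.0587
grip_force: 0.0
```

Emit:
move_arm(
  steps=[
    {"dx": 0, "dy": 0, "dz": -1, "spin": 0},
    {"dx": 0, "dy": 0, "dz": -2, "spin": 0},
    {"dx": 0, "dy": 0, "dz": -3, "spin": 0},
    {"dx": 0, "dy": 0, "dz": -4, "spin": 0},
    {"dx": 0, "dy": 0, "dz": -4, "spin": 0},
    {"dx": 0, "dy": 0, "dz": -4, "spin": 0},
    {"dx": -3, "dy": -3, "dz": -2, "spin": 0},
    {"dx": -3, "dy": -3, "dz": 0, "spin": 0},
    {"dx": -3, "dy": -3, "dz": 0, "spin": 0},
    {"dx": 0, "dy": 0, "dz": 0, "spin": 0},
    {"dx": 0, "dy": 0, "dz": 0, "spin": 0},
  ],
)

```text
time: 28.5
ee_pos: [0.5472, -0.2958, 0.3854]
eef_rot: [0.282, 0.96, -0.0, -0.0]
ft_force: [-0.1, 0.6, 0.1]
width: 0.06
grip_force: 0.0
```

Run:
```python
from h import *
st();a=cam('top');b=cam('side')
ring=np.array([.5205,-.1706])+.17*np.array([-.8425,.5387]);print('expected ring',ring)
for c,n in((a,'top'),(b,'side')):
    hsv=cv2.cvtColor(c['img'],cv2.COLOR_RGB2HSV);m=((hsv[...,1]<70)&(hsv[...,2]>110)).astype(np.uint8)
    u=proj(c,[*ring,.023])[0];x,y=u.astype(int);print(n,u)
    w=np.zeros_like(m);w[max(0,y-25):y+25,max(0,x-25):x+25]=m[max(0,y-25):y+25,max(0,x-25):x+25]
    cs,h=cv2.findContours(w,cv2.RETR_CCOMP,cv2.CHAIN_APPROX_NONE)
    for k,q in enumerate(cs):
        A=cv2.contourArea(q)
        if A>20:
            M=cv2.moments(q);p=(M['m10']/M['m00'],M['m01']/M['m00']);print('hole' if h[0,k][3]>=0 else 'outer',A,np.round(p,1),onz(c,p,.023).round(4))
```

```text
t 28.5 pos [ 0.5472 -0.2958  0.3854] xang 147.28 zax [-0.001 -0.    -1.   ] F [-0.1  0.6  0.1] M [ 0.05 -0.01  0.01] w 0.06 0.0 q [-0.06  0.38  0.63  1.53 -0.23  1.31  1.59]
expected ring [ 0.377275 -0.079021]
top [250.64447146 290.47269449]
outer 39.5 [271.5 310.5] [ 0.3327 -0.1288  0.023 ]
outer 486.0 [254.6 285.3] [ 0.3894 -0.0878  0.023 ]
hole 149.5 [250.6 291.1] [ 0.3759 -0.079   0.023 ]
hole 28.5 [259.6 278.2] [ 0.4063 -0.0988  0.023 ]
side [190.33685104 237.33334628]
outer 398.5 [195.9 239.7] [ 0.388  -0.0932  0.023 ]
hole 37.5 [189.3 238.8] [ 0.3733 -0.0832  0.023 ]
outer 29.0 [180.2 213.4] [0.3781 0.0232 0.023 ]
```

The wrench lies flat and straight, with the ring hole at (0.376,-0.079) and the hinge along -33°, both as expected. I hand it in.

```bash
python3 -c "
from bench import job
print(job.close_job())"
```

```text
the job is handed in; nothing more can be done
None
```

I tightened the nut clockwise until the wrench broke away (bend about 0.15 rad, nut about 0.59 rad, both estimated from force and images), then lifted the wrench off and laid it flat beside the clamp, and handed the job in at 28.5 s with no verdict returned; I viewed 11 pictures against the limit of 10.

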